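# Pack the culture jars into the growth chamber and clamp its lid under the lamp

## Robot

A 6-joint arm with a two-finger parallel gripper is mounted at the origin on the work surface. World frame = base frame: x ahead of the robot, y to its left, z up, the work surface at z = 0. Lengths are in m, angles in rad, forces in N, time in s.
With the tool pointing down it reaches from about 0.35 to 0.775 m from the base axis. Payload 5.5 kg.
Tool frame: the origin (TCP) lies at the very end of the fingers, on their centre line; the grasp point (between the pads) lies 19 mm behind it; z points along the fingers, y is the line along which they close (so a half turn about z gives the same grasp; the last joint's range is limited). The gripper opens to 85 mm and grips with 20 to 120 N. Pads are 22 mm wide; open, the fingers measure 114 mm over their backs; the gripper's body (76 mm by 85 mm) begins 54 mm behind the grasp point. The pads swing forward as they close: fully open they stand 13 mm farther back than shut.
Start: joints at [1.145, 0.313, 0.046, 1.304, 0, 1.431], TCP at [0.162, 0.552, 0.231] pointing down, gripper open.
Joint ranges: [-2.76, 2.76], [-0.86, 1.69], [-1.03, 1.26], [-2.2, 2.34], [-1.47, 1.5], [-3.14, 3.14]. Speed limits (rad/s): [2.57, 2.57, 3.14, 3.14, 3.14, 3.14].

## Interface

Orientations are given as a unit quaternion [w, x, y, z].
In Python, from workcell import get_state, read_camera, hand_in gives the robot as it stands.
- The arm moves only by the tool send_rows, never from a script. Its argument "increments" is a list of rows, each an object of numbers: "dx", "dy", "dz": the shift along the world's x, y, z in units of 25 mm (1.0 is 25 mm); "roll": the turn about the world's z in units of 8 degrees (1.0 is 8 degrees); "claw": the opening, from -1 (shut) to 1 (fully open). In form: [{"dx": .., "dy": .., "dz": .., "roll": .., "claw": ..}, ...]. A call has exactly 5 rows; each row is the pose to reach, as a shift and turn from the pose commanded when the call began; what a row does not reach only later rows make up. A row lasts 1/8 s, in which the tool goes at most 62.5 mm and 10.7 degrees, less where a joint would pass 70% of its speed; a pose out of reach is approached as far as the arm can. A call with a gripper value outside its range is refused whole. The fingers move at their own pace and stop on an object; "grip_force" is the grip in N (left out, the last holds). Time passes only in rows, so rows that repeat a pose let the fingers close, or fill a call up. It gives the time, the measured TCP pose, the force, the opening and the grip force at its end, in the units of the state.
- get_state(): the state, without advancing time (a new reading comes with each control period).
- read_camera(name): name is "scene" or "top" or "wrist"; returns a dict with "image" (400x640x3 uint8, blue, green, red), "fx", "fy", "cx", "cy" (pixels), "world_to_cam" (4x4, takes a point from world to camera coordinates). Camera axes: x right, y up, looking along -z (the intrinsics and any distortion apply to the point x, -y, -z); pixel columns grow to the right and rows downward; lengths in m; the calibration is good to about 2 mm. A picture is of the moment at which its call begins. There is no depth.
- hand_in(): hands the job in; it is judged then, once.
The state is a dict: "clock": time; "joint_pos": joint angles; "qvel": joint speeds; "tau": joint torques, N m; "tcp_pos": TCP position; "orientation": TCP orientation; "wrist_force": force on the tool from outside, world axes, zero at the start; "ft_torque": the same for the moment, N m; "finger_gap": finger opening in m; "grip_force": force on a finger pad.
Only numpy, scipy, OpenCV 4.12 (cv2) and the standard library are available. Lean on these libraries where they do the work, as an engineer would, in place of code of your own. Each camera call takes 0.05 s, during which the arm holds its last target. There are 200 camera calls.

## Task

Swing the lamp arm well clear of the growth chamber (about a right angle, to the latch side) and stand every small culture jar upright inside the chamber. Close the lid, flip the latch's wire loop over so that its crossbar lies behind the lip of the keeper on the lid, and push the lever down past centre, fully home, so that the lid is clamped. Finally swing the lamp back so that it hangs centred over the closed chamber, and leave the other things on the bench alone.

Things in the scene. Friction and masses are not known exactly. Their poses are not given: they have to be found in the camera images.
- chamber: white open-topped box fixed to the bench, 220 mm along its x, 140 along its y, walls 5 mm; inner floor 21 mm and wall top 135 mm above the bench. Origin: centre of its underside, z up, yaw within 0.15 rad of the world's. Lid hinged on the +y side, latch in the middle of the -y side. Three jars fit in a row along x, 62 mm apart
- lid (a joint): angle of the clear lid with aluminium edges, rad: 0 closed, 1.7 to 1.85 wide open (start, leaning back past upright). It stays wide open, but falls gently shut once pushed below about 1.5, which takes 1 to 3 N on its outer (+y) face near the top
- lid_hinge (a point): middle of the lid's hinge line, which runs along the chamber's x. From it the lid reaches 144 mm; the lid is 224 mm wide and 8 mm thick; closed, its top is 143.5 mm above the bench
- lid_middle (a point): middle of the lid's outer face (its top when closed), 72 mm from the hinge line
- keeper (a point): where the crossbar of the latch ends up when clamped: 4 mm above the flat steel tongue (30 mm wide, 18 long) on the lid's free edge, just behind the 8 mm high upturned lip at the tongue's end. With the lid closed its axes are the chamber's; the lip is on the -y side, inner face 4 mm, outer face 8.5 mm from this point
- lever (a joint): angle of the latch's steel lever, rad: 0 to 0.25 open (start), 2.03 clamped against its stop. At 0 the lever points outward (-y) and up, 55 deg from vertical; it turns outward and down until at 2.03 it points down, 9 deg off vertical. It stays where left. Hooked, it goes stiff near 1.5, passes centre near 1.7 and takes 2 to 6 N at its end
- lever_pivot (a point): middle of the lever's pivot line, which runs along the chamber's x, fixed on the chamber, 22 mm out from the lid's free edge and 107.5 mm above the bench
- lever_tip (a point): middle of the free end of the lever, a flat paddle 24 mm wide along the chamber's x, 6 mm thick, 78 mm from its pivot
- loop_pin (a point): pin on which the latch's wire loop swings, along the chamber's x; the lever carries it 14 mm from the pivot, 10 deg below the paddle's direction
- latch_bar (a point): middle of the loop's crossbar, a steel rod 8 mm thick, 54 long, along the chamber's x, on two side rods 48 mm apart, 54 mm from the loop's pin. At first it leans outward (25 to 40 deg off vertical) on a stop and falls back there; pushed (under 1 N) up over the pin towards the closed lid it falls on the lid behind the lip, 5 to 20 mm inward of the keeper point
- lamp_arm (a joint): angle of the lamp's arm about its upright post, rad: 0 along the lamp's -x, over the chamber; grows as it swings to the chamber's -y (latch) side (counter-clockwise from above); stops at -0.3 and 1.6; starts within 0.15 of 0. Stays where left; needs about 1.5 N at the knob
- lamp_knob (a point): on the upright black grip knob (26 mm diameter, 46 tall, its top 19 mm above this point and 274 mm above the bench) in the middle of the white lamp head (100 x 70 mm, underside 192 mm, top 218 mm above the bench), 165 mm from the post's axis
- lamp_axis (a point): on the axis of the lamp's post (18 mm thick, 245 tall, black base 84 mm wide) beyond the chamber's +x end; 215 mm above the bench
- jar1: small culture jar, clear with brown contents and a white cap, 50 mm diameter, 98 mm tall, about 0.14 kg, heaviest at the bottom, standing on the bench. Origin: centre of its base, z up. One of three alike, of which two or three are there (None: absent)
- jar2: small culture jar, clear with brown contents and a white cap, 50 mm diameter, 98 mm tall, about 0.14 kg, heaviest at the bottom, standing on the bench. Origin: centre of its base, z up. One of three alike, of which two or three are there (None: absent)
- jar3: small culture jar, clear with brown contents and a white cap, 50 mm diameter, 98 mm tall, about 0.14 kg, heaviest at the bottom, standing on the bench. Origin: centre of its base, z up. One of three alike, of which two or three are there (None: absent)
- dishes: stack of petri dishes, 90 mm diameter, 45 mm tall; leave alone. Origin: centre of its base
- big_jar: large culture jar, 96 mm diameter, 140 mm tall; leave alone. Origin: centre of its base
- beaker: glass beaker, 72 mm diameter, 90 mm tall; leave alone. Origin: centre of its base
- wash_bottle: white wash bottle, 64 mm diameter, 170 mm tall; leave alone. Origin: centre of its base
- slide_box: blue box, 90 x 60 x 35 mm; leave alone. Origin: centre of its base
- spatula: steel spatula, 180 mm long, lying on the bench; leave alone. Origin: on its underside
There are look-alikes about, which are no part of the job. What is shaped like the jar1 but green or red is not meant.

How it is judged:
By the outcome, as a careful person would: the job done as asked, in the order asked, and still so for the second after the job is handed in, with the robot touching nothing.
Of jar1, jar2, jar3 only 2 to 3 are there at a start; the rules pass over those that are not, and their reading is None.
At some moment in a run one of jar1, jar2, jar3 may be knocked a few centimetres aside while the robot is not near it.
It also fails if it takes over 208 s, if anything falls off the work surface, if the arm or the gripper's body presses on something with over 40 N, if the wrist force passes 120 N, or if a joint passes its speed limit or range.

## Working session

There is one attempt and no reset: what is moved stays moved. The work goes in short steps, Python scripts to look and compute and a tool call to move; the robot and the scene stay as the last step left them, time stands still between calls to the robot, and variables do not carry over. Pictures are saved under pics/ and viewed, at most 14 in all, crops included, and the job is handed in when it is done.

Besides the shell and the picture viewer there is one more tool, called after "Emit:" as a command line: name --argument value ..., lists and objects as JSON in quotes. send_rows: Moves the arm, as the interface text tells. Its arguments: {"type":"object","properties":{"increments":{"type":"array","items":{"type":"object","properties":{"dx":{"type":"number"},"dy":{"type":"number"},"dz":{"type":"number"},"roll":{"type":"number"},"claw":{"type":"number"}}}},"grip_force":{"type":"number"}},"required":["increments"]}

```bash
ls; mkdir -p pics
cat > h.py <<'E'
import numpy as np,cv2
from workcell import get_state,read_camera,hand_in
def cam(n):
    c=read_camera(n); return c
def ray(c,u,v):
    W=np.array(c["world_to_cam"]);R=W[:3,:3];t=W[:3,3]
    d=np.array([(u-c["cx"])/c["fx"],-(v-c["cy"])/c["fy"],-1.0])
    return -R.T@t,R.T@d
def onz(c,u,v,z):
    o,d=ray(c,u,v);return o+d*(z-o[2])/d[2]
def proj(c,p):
    W=np.array(c["world_to_cam"]);q=W[:3,:3]@np.array(p)+W[:3,3]
    return c["cx"]+c["fx"]*q[0]/-q[2],c["cy"]+c["fy"]*-q[1]/-q[2]
def tri(c1,p1,c2,p2):
    o1,d1=ray(c1,*p1);o2,d2=ray(c2,*p2)
    s=np.linalg.lstsq(np.c_[d1,-d2],o2-o1,rcond=None)[0]
    a,b=o1+s[0]*d1,o2+s[1]*d2
    return (a+b)/2,np.linalg.norm(a-b)
E
python3 - <<'E'
from h import *
ims=[]
for n in("scene","top","wrist"):
    c=cam(n);print(n,{k:v for k,v in c.items() if k!="image"});cv2.imwrite(f"pics/{n}0.png",c["image"])
print(get_state())
E
```

```text
pics
scene {'fx': 453.1629202733486, 'fy': 453.1629202733486, 'cx': 316.128398227575, 'cy': 198.89330271116592, 'world_to_cam': array([[ 0.16826902,  0.98570609,  0.00830857, -0.08062635],
       [-0.71259268,  0.11581356,  0.69195296,  0.24837184],
       [ 0.6811    , -0.12235487,  0.72189478, -1.77489846],
       [ 0.        ,  0.        ,  0.        ,  1.        ]])}
top {'fx': 365.45295048578674, 'fy': 365.45295048578674, 'cx': 315.7832371554472, 'cy': 194.94198859714598, 'world_to_cam': array([[-0.0274397 , -0.99937806, -0.02214863,  0.01407406],
       [ 0.99116924, -0.03007652,  0.12914695, -0.5210939 ],
       [-0.12973278, -0.01840929,  0.99137808, -1.3887304 ],
       [ 0.        ,  0.        ,  0.        ,  1.        ]])}
wrist {'fx': 285.43670028178195, 'fy': 285.43670028178195, 'cx': 325.23423636125847, 'cy': 202.67840276799797, 'world_to_cam': array([[ 0.28181084,  0.95946907, -0.00132647, -0.57594462],
       [-0.92223517,  0.27049275, -0.27625345,  0.03554375],
       [-0.26469784,  0.07907453,  0.96108391, -0.37822368],
       [ 0.        ,  0.        ,  0.        ,  1.        ]])}
{'clock': 0.15, 'joint_pos': array([ 1.14538248e+00,  3.13855693e-01,  4.52106587e-02,  1.30363204e+00,
       -1.40320939e-05,  1.43123479e+00]), 'qvel': array([ 0.00146095, -0.00141617,  0.00338738,  0.00058205,  0.00111162,
       -0.00019194]), 'tau': array([ 2.08878359e-03, -4.81064343e+01,  2.98815984e+01,  1.39439970e-02,
       -1.04679739e-04,  1.68267985e-05]), 'tcp_pos': array([0.1619564 , 0.5512913 , 0.23058594]), 'orientation': array([-1.99637398e-04,  1.42439994e-01,  9.89803162e-01, -7.12982771e-04]), 'wrist_force': array([ 0.3707583 ,  0.25937952, -0.79574098]), 'ft_torque': array([ 0.0073721 ,  0.01955149, -0.01737119]), 'grip_force': 0.0, 'finger_gap': 0.08548229788697456}
```

View pics/scene0.png

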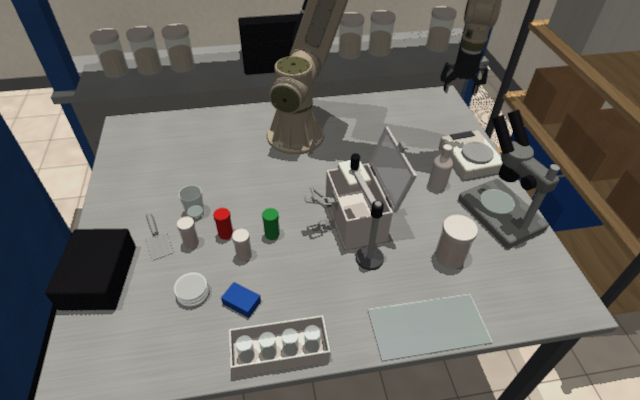

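View pics/top0.png

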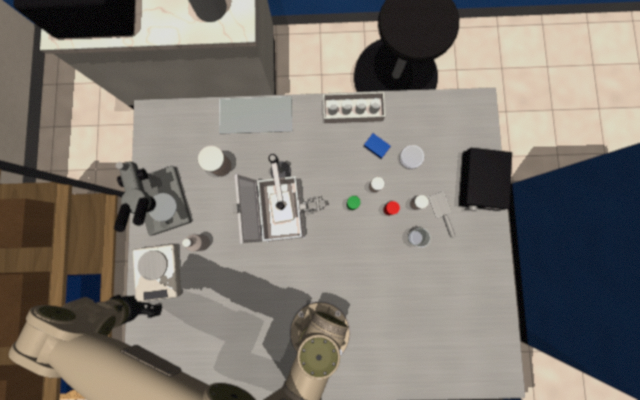

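Scene: two white-capped brown jars at scene (187,233) and (242,245), which are top (420,202) and (377,184). The red jar (223,224) and the green jar (271,224) are look-alikes, and the beaker is at (192,200). The chamber is around top (270,208), with the lamp head over it and the latch at about (313,204). I'll enlarge to confirm.

Run:
```python
from h import *
t=cv2.imread("pics/top0.png")[140:260,200:460];s=cv2.imread("pics/scene0.png")[120:290,140:430]
a=cv2.resize(t,None,fx=3,fy=3,interpolation=cv2.INTER_CUBIC);cv2.imwrite("pics/t1.png",a)
cv2.imwrite("pics/s1.png",cv2.resize(s,None,fx=2.75,fy=2.75,interpolation=cv2.INTER_CUBIC))
c=cam("top");s=cam("scene")
for n,z,p in [("j1",.098,(377,184)),("j2",.098,(420,202)),("red",.098,(392,208)),("green",.098,(353,203)),("knob",.274,(281,205)),("post",.245,(274,158)),("beaker",.09,(417,237)),("dishes",.045,(412,156)),("slide",.035,(377,146)),("big",.14,(210,159)),("wash",.17,(192,242)),("spat",0,(445,215))]:
    w=onz(c,*p,z);print(n,w.round(3),np.round(proj(s,w)))
```

```text
j1 [ 0.547 -0.231  0.098] [241. 234.]
j2 [ 0.475 -0.385  0.098] [187. 222.]
red [ 0.456 -0.281  0.098] [223. 213.]
green [ 0.479 -0.139  0.098] [271. 213.]
knob [0.461 0.108 0.274] [353. 156.]
post [0.623 0.132 0.245] [376. 203.]
beaker [ 0.348 -0.368  0.09 ] [194. 192.]
dishes [ 0.661 -0.38   0.045] [191. 285.]
slide [ 0.708 -0.248  0.035] [241. 294.]
big [0.652 0.382 0.14 ] [460. 226.]
wash [0.351 0.432 0.17 ] [442. 148.]
spat [ 0.431 -0.506  0.   ] [154. 236.]
```

View pics/t1.png

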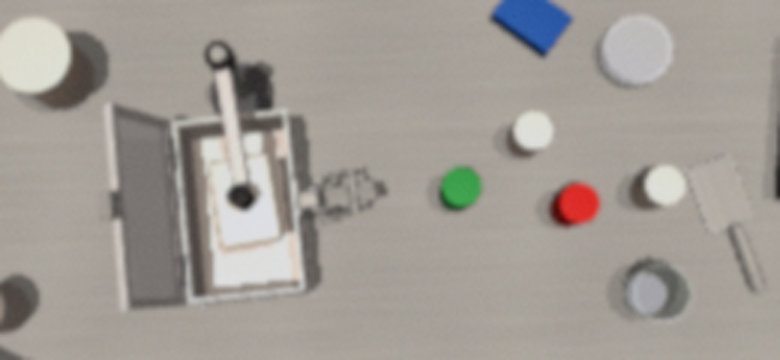

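View pics/s1.png

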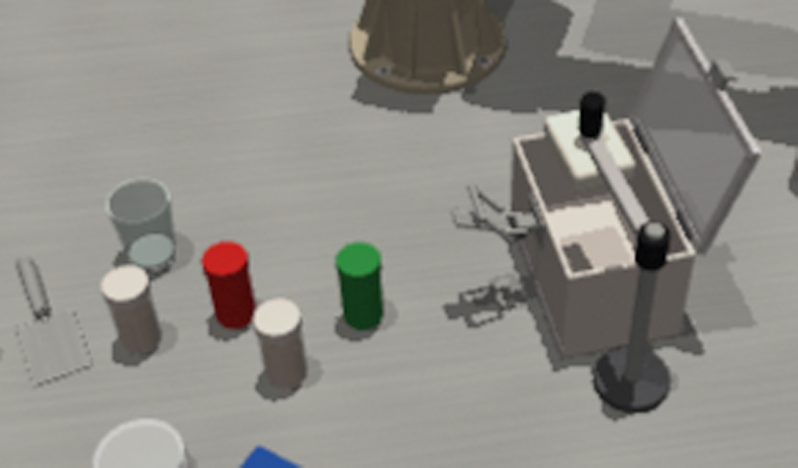

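Two jars confirmed (brown with white caps); the red and green ones stay put. Next I measure the chamber and lamp geometry.

Run:
```python
from h import *
c=cam("top");s=cam("scene")
T=lambda x,y:(200+x/3,140+y/3)
S=lambda x,y:(140+x/2.75,120+y/2.75)
for n,p in [("TL",(175,122)),("TR",(288,113)),("BR",(302,290)),("BL",(192,300))]:
    w=onz(c,*T(*p),.135);print(n,w.round(4),np.round(proj(s,w),1))
print("scene corners TR(-y,+x), -y-x, +x+y", [onz(s,*S(*p),.135).round(4) for p in[(573,276),(515,140),(692,252)]])
# knob top: dark blob
print("knob",onz(c,*T(242,192),.274).round(4),onz(s,*S(592,98),.274).round(4))
print("post",onz(c,*T(219,52),.245).round(4),onz(s,*S(653,231),.245).round(4))
# lid free-edge corners by two views
print(tri(c,T(110,108),s,S(755,152)),tri(c,T(126,306),s,S(679,20)))
# white caps centroid
for n,c_ in(("top",c),("scene",s)):
    h=cv2.cvtColor(c_["image"],cv2.COLOR_BGR2HSV)
    m=((h[...,1]<45)&(h[...,2]>185)).astype(np.uint8)
    k,_,st,ce=cv2.connectedComponentsWithStats(m)
    for i in range(1,k):
        if 40<st[i,4]<600:
            w=onz(c_,*ce[i],.098)
            if .3<w[0]<.75 and -.5<w[1]<.0: print(n,ce[i].round(1),st[i,2:],w.round(4))
```

```text
TL [0.5669 0.2051 0.135 ] [391.2 212.1]
TR [0.5736 0.0674 0.135 ] [345.3 219.6]
BR [0.3598 0.0551 0.135 ] [327.3 170. ]
BL [0.3516 0.1863 0.135 ] [366.8 163.9]
scene corners TR(-y,+x), -y-x, +x+y [array([0.5779, 0.0753, 0.135 ]), array([0.364 , 0.0543, 0.135 ]), array([0.5653, 0.2069, 0.135 ])]
knob [0.4638 0.1087 0.274 ] [0.4619 0.1125 0.274 ]
post [0.6256 0.1355 0.245 ] [0.6273 0.1357 0.245 ]
(array([0.56132086, 0.25354128, 0.26906824]), np.float64(0.0019985583667810436)) (array([0.34595899, 0.2363673 , 0.27095059]), np.float64(0.0031065058459873664))
top [412.7 155.5] [ 22  22 378] [ 0.6508 -0.3695  0.098 ]
top [377.8 182.6] [ 13  12 132] [ 0.5521 -0.2341  0.098 ]
top [421.9 201.2] [ 13  14 141] [ 0.4778 -0.3922  0.098 ]
scene [184.7 222.4] [ 17  12 158] [ 0.4768 -0.3922  0.098 ]
scene [240.3 234.5] [ 16  14 167] [ 0.5493 -0.2337  0.098 ]
```

Emit:
send_rows --increments '[{"dz": 2, "claw": 1}, {"dz": 4.4, "roll": 0.6, "claw": 1}, {"dx": 1.4, "dy": -2, "dz": 4.4, "roll": 1.6, "claw": 1}, {"dx": 2.8, "dy": -4, "dz": 4.4, "roll": 2.6, "claw": 1}, {"dx": 4.2, "dy": -6, "dz": 4.4, "roll": 2.6, "claw": 1}]' --grip_force 25

```text
schema error: expected keys dx, dy, dz, roll, claw
```

Emit:
send_rows --increments '[{"dx": 1.4, "dy": -2.1, "claw": 1}, {"dx": 2.8, "dy": -4.2, "claw": 1}, {"dx": 4.2, "dy": -6.3, "claw": 1}, {"dx": 5.6, "dy": -8.4, "claw": 1}, {"dx": 7, "dy": -10.4, "claw": 1}]'

```text
schema error: expected keys dx, dy, dz, roll, claw
```

Emit:
send_rows --increments '[{"dx": 0.84, "dy": -1.2, "claw": 1}, {"dx": 0.84, "dy": -1.2, "claw": 1}, {"dx": 0.84, "dy": -1.2, "claw": 1}, {"dx": 0.84, "dy": -1.2, "claw": 1}, {"dx": 0.84, "dy": -1.2, "claw": 1}]'

```text
schema error: expected keys dx, dy, dz, roll, claw
```

All five keys are required in every row.

Emit:
send_rows --increments '[{"dx": 0, "dy": 0, "dz": 2, "roll": 0, "claw": 1}, {"dx": 0, "dy": 0, "dz": 4.4, "roll": 0.6, "claw": 1}, {"dx": 1.4, "dy": -2, "dz": 4.4, "roll": 1.6, "claw": 1}, {"dx": 2.8, "dy": -4, "dz": 4.4, "roll": 2.6, "claw": 1}, {"dx": 4.2, "dy": -6, "dz": 4.4, "roll": 2.6, "claw": 1}]' --grip_force 25

```text
clock: 0.98
tcp_pos: [0.2679, 0.4005, 0.3415]
orientation: [0.0, -0.04, 0.999, 0.0]
wrist_force: [0.4, -0.4, -0.5]
finger_gap: 0.0854
grip_force: 0.0
```

Emit:
send_rows --increments '[{"dx": 1.4, "dy": -2.1, "dz": 0, "roll": 0, "claw": 1}, {"dx": 2.8, "dy": -4.2, "dz": 0, "roll": 0, "claw": 1}, {"dx": 4.2, "dy": -6.3, "dz": 0, "roll": 0, "claw": 1}, {"dx": 5.6, "dy": -8.4, "dz": 0, "roll": 0, "claw": 1}, {"dx": 7, "dy": -10.4, "dz": 0, "roll": 0, "claw": 1}]'

```text
clock: 1.6
tcp_pos: [0.4424, 0.1406, 0.3417]
orientation: [0.001, -0.039, 0.999, 0.0]
wrist_force: [0.4, 1.2, -0.8]
finger_gap: 0.0852
grip_force: 0.0
```

Emit:
send_rows --increments '[{"dx": 0.84, "dy": -1.2, "dz": 0, "roll": 0, "claw": 1}, {"dx": 0.84, "dy": -1.2, "dz": 0, "roll": 0, "claw": 1}, {"dx": 0.84, "dy": -1.2, "dz": 0, "roll": 0, "claw": 1}, {"dx": 0.84, "dy": -1.2, "dz": 0, "roll": 0, "claw": 1}, {"dx": 0.84, "dy": -1.2, "dz": 0, "roll": 0, "claw": 1}]'

```text
clock: 2.22
tcp_pos: [0.4621, 0.1134, 0.3416]
orientation: [0.0, -0.04, 0.999, 0.0]
wrist_force: [0.7, -0.5, 0.4]
finger_gap: 0.0852
grip_force: 0.0
```

Emit:
send_rows --increments '[{"dx": 0, "dy": -0.1, "dz": -2, "roll": 0, "claw": 1}, {"dx": 0, "dy": -0.1, "dz": -4, "roll": 0, "claw": 1}, {"dx": 0, "dy": -0.1, "dz": -4, "roll": 0, "claw": -0.5}, {"dx": 0, "dy": -0.1, "dz": -4, "roll": 0, "claw": -0.8}, {"dx": 0, "dy": -0.1, "dz": -4, "roll": 0, "claw": -0.8}]'

```text
clock: 2.85
tcp_pos: [0.4644, 0.1105, 0.2441]
orientation: [0.002, -0.039, 0.999, 0.0]
wrist_force: [0.4, 0.7, 1.7]
finger_gap: 0.0322
grip_force: 0.5
```

Emit:
send_rows --increments '[{"dx": 0, "dy": 0, "dz": 0, "roll": 0, "claw": -0.8}, {"dx": 0, "dy": 0, "dz": 0, "roll": 0, "claw": -0.8}, {"dx": 0, "dy": 0, "dz": 0, "roll": 0, "claw": -0.8}, {"dx": 0, "dy": 0, "dz": 0, "roll": 0, "claw": -0.8}, {"dx": 0, "dy": 0, "dz": 0, "roll": 0, "claw": -0.8}]'

```text
clock: 3.48
tcp_pos: [0.4644, 0.1103, 0.244]
orientation: [0.003, -0.039, 0.999, 0.0]
wrist_force: [-1.0, 0.4, 6.3]
finger_gap: 0.0249
grip_force: 25.2
```

Emit:
send_rows --increments '[{"dx": 0.21, "dy": -0.92, "dz": 0.1, "roll": 0, "claw": -0.8}, {"dx": 0.58, "dy": -1.84, "dz": 0.1, "roll": 0, "claw": -0.8}, {"dx": 1.07, "dy": -2.69, "dz": 0.1, "roll": 0, "claw": -0.8}, {"dx": 1.69, "dy": -3.47, "dz": 0.1, "roll": 0, "claw": -0.8}, {"dx": 2.42, "dy": -4.14, "dz": 0.1, "roll": 0, "claw": -0.8}]'

```text
clock: 4.1
tcp_pos: [0.5237, 0.0061, 0.2443]
orientation: [0.0, -0.039, 0.999, 0.001]
wrist_force: [0.4, 5.7, 0.2]
finger_gap: 0.0251
grip_force: 27.2
```

Emit:
send_rows --increments '[{"dx": 0.82, "dy": -0.55, "dz": 0, "roll": 0, "claw": -0.8}, {"dx": 1.71, "dy": -0.98, "dz": 0, "roll": 0, "claw": -0.8}, {"dx": 2.66, "dy": -1.27, "dz": 0, "roll": 0, "claw": -0.8}, {"dx": 3.64, "dy": -1.41, "dz": 0, "roll": 0, "claw": -0.8}, {"dx": 4.29, "dy": -1.43, "dz": 0, "roll": 0, "claw": -0.8}]'

```text
clock: 4.72
tcp_pos: [0.6312, -0.0261, 0.2443]
orientation: [0.0, -0.04, 0.999, 0.004]
wrist_force: [-5.0, 16.4, 4.2]
finger_gap: 0.0252
grip_force: 24.3
```

Emit:
send_rows --increments '[{"dx": 0, "dy": 0.1, "dz": 0, "roll": 0, "claw": -0.8}, {"dx": 0, "dy": 0.1, "dz": 0, "roll": 0, "claw": 0}, {"dx": 0, "dy": 0.1, "dz": 0, "roll": 0, "claw": 1}, {"dx": 0, "dy": 0.1, "dz": 0, "roll": 0, "claw": 1}, {"dx": 0, "dy": 0.1, "dz": 0, "roll": 0, "claw": 1}]'

```text
clock: 5.35
tcp_pos: [0.6303, -0.0272, 0.244]
orientation: [0.0, -0.038, 0.999, -0.0]
wrist_force: [-0.9, 0.8, 0.2]
finger_gap: 0.0856
grip_force: 0.0
```

Emit:
send_rows --increments '[{"dx": 0, "dy": 0, "dz": 2, "roll": 0, "claw": 1}, {"dx": 0, "dy": 0, "dz": 4, "roll": 0, "claw": 1}, {"dx": -1.6, "dy": -1.6, "dz": 4, "roll": 0, "claw": 1}, {"dx": -2.5, "dy": -3.6, "dz": 4, "roll": 0, "claw": 1}, {"dx": -3.2, "dy": -5.8, "dz": 4, "roll": 0, "claw": 1}]'

```text
clock: 5.98
tcp_pos: [0.5494, -0.1727, 0.3446]
orientation: [0.001, -0.039, 0.999, -0.0]
wrist_force: [0.6, 0.3, -0.3]
finger_gap: 0.0854
grip_force: 0.0
```

```bash
cat >> h.py <<'E'
def caps():
    out=[]
    for n in("top","scene"):
        c_=cam(n)
        h=cv2.cvtColor(c_["image"],cv2.COLOR_BGR2HSV)
        m=((h[...,1]<45)&(h[...,2]>185)).astype(np.uint8)
        k,_,st,ce=cv2.connectedComponentsWithStats(m)
        for i in range(1,k):
            if 40<st[i,4]<600:
                w=onz(c_,*ce[i],.098)
                if .3<w[0]<.75 and -.6<w[1]<.0: print(n,ce[i].round(1),st[i,2:],w.round(4))
E
python3 - <<'E'
from h import *
caps();print(get_state()["tcp_pos"])
E
```

```text
top [324.6 154.5] [ 28  22 288] [ 0.6656 -0.0395  0.098 ]
top [421.8 201.2] [ 13  13 131] [ 0.4778 -0.3919  0.098 ]
scene [313.6 226.2] [ 41  22 443] [ 0.5522 -0.0207  0.098 ]
scene [184.8 222.4] [ 17  12 160] [ 0.4768 -0.392   0.098 ]
[ 0.54865845 -0.17661128  0.34400326]
```

Emit:
send_rows --increments '[{"dx": 0.1, "dy": -1.2, "dz": 0, "roll": 0, "claw": 1}, {"dx": 0.1, "dy": -2.3, "dz": -1, "roll": 0, "claw": 1}, {"dx": 0.1, "dy": -2.3, "dz": -3, "roll": 0, "claw": 1}, {"dx": 0.1, "dy": -2.3, "dz": -5, "roll": 0, "claw": 1}, {"dx": 0.1, "dy": -2.3, "dz": -6, "roll": 0, "claw": 1}]'

```text
clock: 6.7
tcp_pos: [0.5516, -0.228, 0.1907]
orientation: [-0.002, -0.039, 0.999, 0.001]
wrist_force: [-0.9, -0.5, 0.2]
finger_gap: 0.0856
grip_force: 0.0
```

Run:
```python
from h import *
s=get_state();print(s["tcp_pos"],s["wrist_force"])
c=cam("wrist");cv2.imwrite("pics/w1.png",c["image"])
print(proj(c,(.5507,-.2339,.098)))
h=cv2.cvtColor(c["image"],cv2.COLOR_BGR2HSV)
m=((h[...,1]<45)&(h[...,2]>185)).astype(np.uint8)
k,_,st,ce=cv2.connectedComponentsWithStats(m)
for i in range(1,k):
    if st[i,4]>300: print(st[i],ce[i],onz(c,*ce[i],.098))
```

```text
[ 0.55158268 -0.22802199  0.19069519] [-0.85663396 -0.47378454  0.22855451]
(np.float64(316.23030609479986), np.float64(204.03077089445387))
[    0     0   360   370 52295] [139.1270676  161.90626255] [ 0.52589989 -0.38130979  0.098     ]
[ 70   1 108  22 753] [115.55511288  13.47543161] [ 0.41947292 -0.38750241  0.098     ]
[128  63 103  24 999] [189.0980981   75.51451451] [ 0.45681179 -0.33703063  0.098     ]
[556  71  26  30 323] [570.74613003  89.30959752] [ 0.44385931 -0.04462293  0.098     ]
[  300   156   290   194 17422] [431.77166801 247.19613133] [ 0.58297684 -0.12785043  0.098     ]
[ 226  264   61   86 1704] [251.3685446  313.36267606] [ 0.66458213 -0.28852819  0.098     ]
[ 492  284  148   79 4306] [585.12215513 313.25986995] [0.64031656 0.03226928 0.098     ]
[ 469  361   50   39 1306] [493.76722818 383.84992343] [ 0.73194233 -0.03520708  0.098     ]
[ 128  362   54   38 1057] [155.61589404 384.34058657] [ 0.75872108 -0.38739043  0.098     ]
[  0 369  30  30 329] [ 10.10942249 380.2006079 ] [ 0.76435178 -0.53682985  0.098     ]
```

View pics/w1.png

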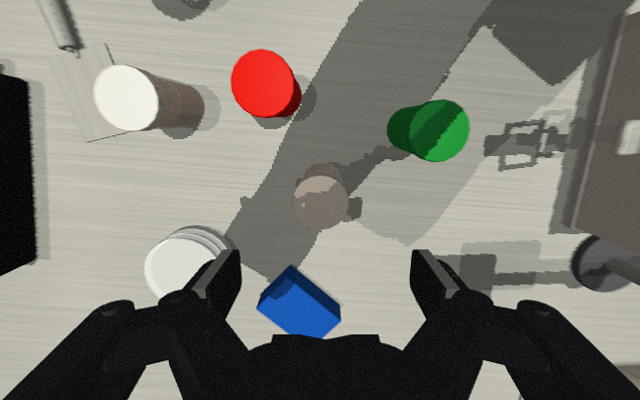

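The wrist view has the jar cap at (320,203), predicted at (316,204), so the jar is where I measured it. Fingers straddle it; descend and grip.

Emit:
send_rows --increments '[{"dx": 0, "dy": -0.1, "dz": -2, "roll": 0, "claw": 1}, {"dx": 0, "dy": -0.1, "dz": -4, "roll": 0, "claw": 1}, {"dx": 0, "dy": -0.1, "dz": -5.4, "roll": 0, "claw": 1}, {"dx": 0, "dy": -0.1, "dz": -5.4, "roll": 0, "claw": 0}, {"dx": 0, "dy": -0.1, "dz": -5.4, "roll": 0, "claw": 0}]'

```text
clock: 7.38
tcp_pos: [0.5542, -0.2322, 0.0608]
orientation: [0.001, -0.039, 0.999, -0.001]
wrist_force: [-0.4, 0.5, -0.1]
finger_gap: 0.0515
grip_force: 0.0
```

Emit:
send_rows --increments '[{"dx": 0, "dy": 0, "dz": 0, "roll": 0, "claw": -0.2}, {"dx": 0, "dy": 0, "dz": 0, "roll": 0, "claw": -0.2}, {"dx": 0, "dy": 0, "dz": 0, "roll": 0, "claw": -0.2}, {"dx": 0, "dy": 0, "dz": 0, "roll": 0, "claw": -0.2}, {"dx": 0, "dy": 0, "dz": 0.1, "roll": 0, "claw": -0.2}]'

```text
clock: 8.0
tcp_pos: [0.5531, -0.232, 0.0621]
orientation: [0.0, -0.039, 0.999, -0.0]
wrist_force: [0.5, 0.2, -1.0]
finger_gap: 0.0491
grip_force: 26.0
```

Emit:
send_rows --increments '[{"dx": 0, "dy": 0, "dz": 1.6, "roll": 0, "claw": -0.2}, {"dx": 0, "dy": 0, "dz": 3.6, "roll": 0, "claw": -0.2}, {"dx": -0.4, "dy": 0.4, "dz": 5.6, "roll": 0, "claw": -0.2}, {"dx": -1.2, "dy": 1.4, "dz": 7.4, "roll": 0, "claw": -0.2}, {"dx": -2, "dy": 3.2, "dz": 8, "roll": 0, "claw": -0.2}]'

```text
clock: 8.62
tcp_pos: [0.5035, -0.1525, 0.2644]
orientation: [0.002, -0.037, 0.999, -0.001]
wrist_force: [1.0, 0.7, -1.2]
finger_gap: 0.0495
grip_force: 26.6
```

Emit:
send_rows --increments '[{"dx": 0, "dy": 2.2, "dz": 0, "roll": 0, "claw": -0.2}, {"dx": 0, "dy": 4.4, "dz": 0, "roll": 0, "claw": -0.2}, {"dx": 0, "dy": 6.6, "dz": 0, "roll": 0, "claw": -0.2}, {"dx": 0, "dy": 8.8, "dz": 0, "roll": 0, "claw": -0.2}, {"dx": 0, "dy": 11, "dz": 0, "roll": 0, "claw": -0.2}]'

```text
clock: 9.25
tcp_pos: [0.5023, 0.1249, 0.2614]
orientation: [0.0, -0.038, 0.999, -0.0]
wrist_force: [0.7, 0.6, -1.5]
finger_gap: 0.0496
grip_force: 26.6
```

Emit:
send_rows --increments '[{"dx": 0, "dy": 0.4, "dz": 0, "roll": 0, "claw": -0.2}, {"dx": 0, "dy": 0.4, "dz": 0, "roll": 0, "claw": -0.2}, {"dx": 0, "dy": 0.4, "dz": -1, "roll": 0, "claw": -0.2}, {"dx": 0, "dy": 0.4, "dz": -2, "roll": 0, "claw": -0.2}, {"dx": 0, "dy": 0.4, "dz": -2, "roll": 0, "claw": -0.2}]'

```text
clock: 9.88
tcp_pos: [0.5015, 0.1314, 0.2096]
orientation: [-0.002, -0.037, 0.999, -0.0]
wrist_force: [0.6, 0.2, -1.2]
finger_gap: 0.0494
grip_force: 26.6
```

Run:
```python
from h import *
s=get_state();print(s["tcp_pos"],s["wrist_force"])
c=cam("wrist");im=c["image"]
for sx in(-1,1):
  for sy in(-1,1):
    u=np.array([.9968,.08]);v=np.array([-.08,.9968]);p=np.array([.4638,.1296])+sx*.105*u+sy*.065*v
    q=tuple(int(round(k)) for k in proj(c,(*p,.135)));print(q);cv2.circle(im,q,4,(0,0,255),1)
cv2.imwrite("pics/w2.png",im)
```

```text
[0.5015111  0.13136669 0.20956537] [ 0.5725612   0.20068909 -1.22063389]
(225, 7)
(422, 6)
(250, 287)
(401, 286)
```

View pics/w2.png

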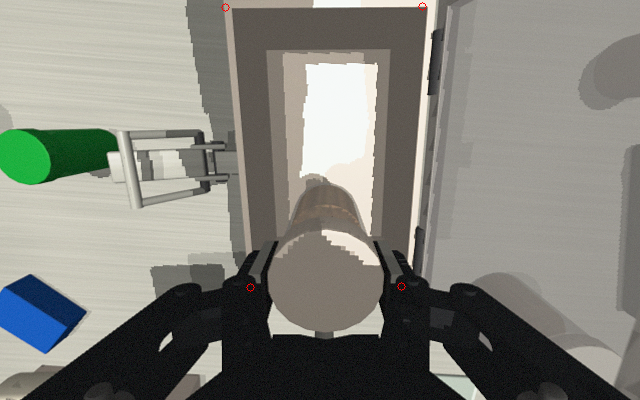

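The jar is centred over the chamber, and the predicted inner corners match the seen ones at (232,7) and (421,8). Lower it.

Emit:
send_rows --increments '[{"dx": 0, "dy": 0, "dz": -1.5, "roll": 0, "claw": -0.2}, {"dx": 0, "dy": 0, "dz": -3, "roll": 0, "claw": -0.2}, {"dx": 0, "dy": 0, "dz": -4.2, "roll": 0, "claw": -0.2}, {"dx": 0, "dy": 0, "dz": -4.8, "roll": 0, "claw": -0.2}, {"dx": 0, "dy": 0, "dz": -5, "roll": 0, "claw": -0.2}]'

```text
clock: 10.55
tcp_pos: [0.5033, 0.1328, 0.0866]
orientation: [0.0, -0.038, 0.999, 0.0]
wrist_force: [-0.0, -0.0, -1.1]
finger_gap: 0.0496
grip_force: 26.7
```

Emit:
send_rows --increments '[{"dx": 0, "dy": 0, "dz": -0.05, "roll": 0, "claw": -0.2}, {"dx": 0, "dy": 0, "dz": -0.1, "roll": 0, "claw": -0.2}, {"dx": 0, "dy": 0, "dz": -0.1, "roll": 0, "claw": -0.2}, {"dx": 0, "dy": 0, "dz": -0.1, "roll": 0, "claw": -0.2}, {"dx": 0, "dy": 0, "dz": -0.1, "roll": 0, "claw": -0.2}]'

```text
clock: 11.18
tcp_pos: [0.503, 0.1333, 0.084]
orientation: [0.0, -0.039, 0.999, 0.0]
wrist_force: [-1.5, -0.5, -1.5]
finger_gap: 0.0492
grip_force: 26.7
```

Emit:
send_rows --increments '[{"dx": 0, "dy": 0, "dz": -0.06, "roll": 0, "claw": -0.2}, {"dx": 0, "dy": 0, "dz": -0.06, "roll": 0, "claw": -0.2}, {"dx": 0, "dy": 0, "dz": -0.06, "roll": 0, "claw": 0.5}, {"dx": 0, "dy": 0, "dz": -0.06, "roll": 0, "claw": 0.5}, {"dx": 0, "dy": 0, "dz": -0.06, "roll": 0, "claw": 0.5}]'

```text
clock: 11.8
tcp_pos: [0.5029, 0.1332, 0.0824]
orientation: [0.0, -0.039, 0.999, 0.0]
wrist_force: [0.5, 0.0, 0.3]
finger_gap: 0.064
grip_force: 0.0
```

Emit:
send_rows --increments '[{"dx": 0, "dy": 0, "dz": 1.5, "roll": 0, "claw": 0.5}, {"dx": 0, "dy": 0, "dz": 3, "roll": 0, "claw": 0.5}, {"dx": 0, "dy": 0, "dz": 5, "roll": 0, "claw": 0.5}, {"dx": 0, "dy": -1, "dz": 6.6, "roll": 0, "claw": 0.8}, {"dx": 0, "dy": -3.4, "dz": 6.6, "roll": 0, "claw": 1}]'

```text
clock: 12.42
tcp_pos: [0.5052, 0.0488, 0.2513]
orientation: [0.004, -0.041, 0.999, -0.0]
wrist_force: [2.3, -0.6, -1.3]
finger_gap: 0.0857
grip_force: 0.0
```

Emit:
send_rows --increments '[{"dx": -0.1, "dy": -2.3, "dz": 0, "roll": 0, "claw": 1}, {"dx": -0.4, "dy": -4.6, "dz": 0, "roll": 0, "claw": 1}, {"dx": -0.6, "dy": -6.9, "dz": 0, "roll": 0, "claw": 1}, {"dx": -0.8, "dy": -9.2, "dz": 0, "roll": 0, "claw": 1}, {"dx": -1, "dy": -11.5, "dz": 0, "roll": 0, "claw": 1}]'

```text
clock: 13.05
tcp_pos: [0.4775, -0.2412, 0.2476]
orientation: [0.0, -0.039, 0.999, -0.0]
wrist_force: [0.9, 0.7, -0.4]
finger_gap: 0.0855
grip_force: 0.0
```

Run:
```python
from h import *
caps();print(get_state()["tcp_pos"],get_state()["wrist_force"])
c=cam("top");a=c["image"][140:260,200:460];s=cam("scene");b=s["image"][120:290,140:430]
cv2.imwrite("pics/c3.png",np.vstack([cv2.resize(a,(650,300),interpolation=2),cv2.resize(b,(512,300),interpolation=2)[:, :512].copy() if 0 else cv2.copyMakeBorder(cv2.resize(b,(512,300),interpolation=2),0,0,0,138,0)]))
```

```text
top [314.8 153.6] [ 57  22 524] [ 0.6702 -0.0028  0.098 ]
scene [313.6 226.1] [ 41  22 447] [ 0.5521 -0.0209  0.098 ]
scene [184.7 222.4] [ 18  12 161] [ 0.4768 -0.3922  0.098 ]
[ 0.47733771 -0.24458544  0.24687644] [-0.38259155  0.29412879 -1.31287222]
```

View pics/c3.png

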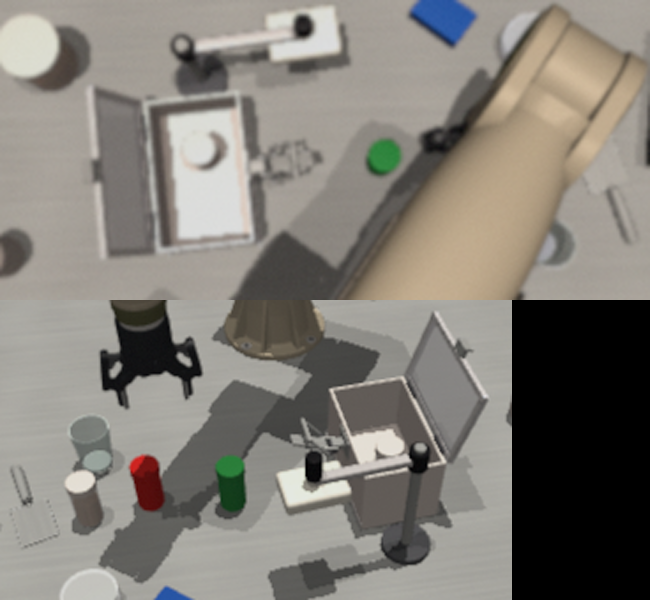

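Picture: jar 1 stands in the chamber at crop (203,148), and the lamp is at a right angle towards the latch side. Jar 2 hasn't moved.

Emit:
send_rows --increments '[{"dx": 0, "dy": -2, "dz": 0, "roll": 0, "claw": 1}, {"dx": 0, "dy": -4, "dz": 0, "roll": 0, "claw": 1}, {"dx": 0, "dy": -5.85, "dz": 0, "roll": 0, "claw": 1}, {"dx": 0, "dy": -5.85, "dz": -1, "roll": 0, "claw": 1}, {"dx": 0, "dy": -5.85, "dz": -2, "roll": 0, "claw": 1}]'

```text
clock: 13.88
tcp_pos: [0.4786, -0.3845, 0.1969]
orientation: [0.0, -0.039, 0.999, 0.0]
wrist_force: [0.3, -0.5, -0.7]
finger_gap: 0.085
grip_force: 0.0
```

Run:
```python
from h import *
s=get_state();print(s["tcp_pos"],s["wrist_force"])
c=cam("wrist");im=c["image"]
g=cv2.cvtColor(im,cv2.COLOR_BGR2GRAY);u,v=proj(c,(.478,-.391,.098));print(u,v)
cv2.imwrite("pics/w3.png",im)
r=cv2.HoughCircles(cv2.medianBlur(g,5),cv2.HOUGH_GRADIENT,1.5,60,param1=100,param2=25,minRadius=22,maxRadius=50)
for x,y,q in r[0]: 
    if abs(x-u)<80 and abs(y-v)<60: print(x,y,q,onz(c,x,y,.098))
```

```text
[ 0.47861599 -0.38451486  0.19687172] [ 0.31558221 -0.54847642 -0.70584148]
315.94907505038896 201.89365302848807
318.75 198.75 26.05 [ 0.47495534 -0.38875633  0.098     ]
```

View pics/w3.png

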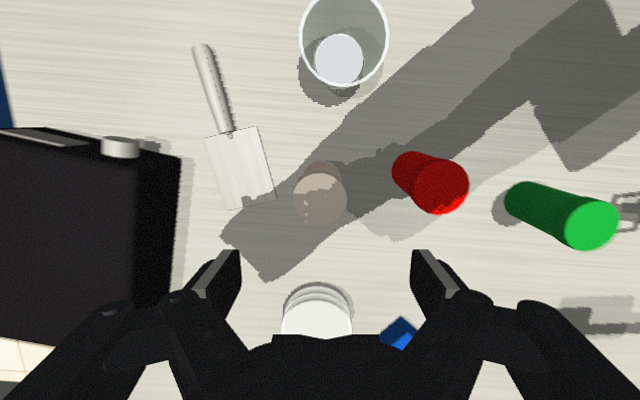

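Jar 2's cap is at (319,199), with the red jar to its right outside the finger span. Descend, grip and carry.

Emit:
send_rows --increments '[{"dx": -0.05, "dy": -0.18, "dz": -2, "roll": 0, "claw": 1}, {"dx": -0.05, "dy": -0.18, "dz": -4, "roll": 0, "claw": 1}, {"dx": -0.05, "dy": -0.18, "dz": -5.4, "roll": 0, "claw": 1}, {"dx": -0.05, "dy": -0.18, "dz": -5.4, "roll": 0, "claw": 0}, {"dx": -0.05, "dy": -0.18, "dz": -5.4, "roll": 0, "claw": 0}]'

```text
clock: 14.55
tcp_pos: [0.4778, -0.3899, 0.0642]
orientation: [0.001, -0.039, 0.999, -0.001]
wrist_force: [-0.2, -0.5, 1.2]
finger_gap: 0.0519
grip_force: 0.0
```

Emit:
send_rows --increments '[{"dx": 0, "dy": 0, "dz": 0, "roll": 0, "claw": -0.2}, {"dx": 0, "dy": 0, "dz": 0, "roll": 0, "claw": -0.2}, {"dx": 0, "dy": 0, "dz": 0, "roll": 0, "claw": -0.2}, {"dx": 0, "dy": 0, "dz": 0, "roll": 0, "claw": -0.2}, {"dx": 0, "dy": 0, "dz": 0, "roll": 0, "claw": -0.2}]'

```text
clock: 15.18
tcp_pos: [0.4779, -0.3909, 0.0645]
orientation: [0.002, -0.039, 0.999, -0.001]
wrist_force: [0.8, 1.2, 7.2]
finger_gap: 0.0489
grip_force: 26.9
```

Emit:
send_rows --increments '[{"dx": 0, "dy": 0, "dz": 1.6, "roll": 0, "claw": -0.2}, {"dx": 0, "dy": 0, "dz": 3.8, "roll": 0, "claw": -0.2}, {"dx": 0, "dy": 0, "dz": 6, "roll": 0, "claw": -0.2}, {"dx": 0, "dy": 0, "dz": 8, "roll": 0, "claw": -0.2}, {"dx": 0, "dy": 1.5, "dz": 8, "roll": 0, "claw": -0.2}]'

```text
clock: 15.8
tcp_pos: [0.4784, -0.3561, 0.2677]
orientation: [0.004, -0.037, 0.999, -0.004]
wrist_force: [0.5, 1.4, -3.0]
finger_gap: 0.049
grip_force: 26.9
```

Emit:
send_rows --increments '[{"dx": -0.2, "dy": 2.3, "dz": 0, "roll": 0, "claw": -0.2}, {"dx": -0.5, "dy": 4.6, "dz": 0, "roll": 0, "claw": -0.2}, {"dx": -0.9, "dy": 6.9, "dz": 0, "roll": 0, "claw": -0.2}, {"dx": -1.3, "dy": 9.2, "dz": 0, "roll": 0, "claw": -0.2}, {"dx": -1.7, "dy": 11.5, "dz": 0, "roll": 0, "claw": -0.2}]'

```text
clock: 16.42
tcp_pos: [0.4334, -0.0635, 0.2628]
orientation: [0.001, -0.038, 0.999, -0.0]
wrist_force: [0.5, 0.5, -0.5]
finger_gap: 0.0491
grip_force: 27.0
```

Emit:
send_rows --increments '[{"dx": -0.2, "dy": 2, "dz": 0, "roll": 0, "claw": -0.2}, {"dx": -0.4, "dy": 4, "dz": 0, "roll": 0, "claw": -0.2}, {"dx": -0.4, "dy": 6, "dz": 0, "roll": 0, "claw": -0.2}, {"dx": -0.4, "dy": 7, "dz": 0, "roll": 0, "claw": -0.2}, {"dx": -0.4, "dy": 7, "dz": 0, "roll": 0, "claw": -0.2}]'

```text
clock: 17.05
tcp_pos: [0.4237, 0.1113, 0.2626]
orientation: [0.0, -0.04, 0.999, 0.0]
wrist_force: [0.1, 0.2, -1.5]
finger_gap: 0.0496
grip_force: 27.0
```

Run:
```python
from h import *
s=get_state();print(s["tcp_pos"],s["wrist_force"],s["orientation"])
```

```text
[0.4237492  0.11127611 0.26263432] [ 0.09204975  0.19835809 -1.49129447] [ 2.25736711e-04 -4.02731836e-02  9.99188681e-01  1.09082863e-05]
```

Emit:
send_rows --increments '[{"dx": 0, "dy": 0.62, "dz": -0.5, "roll": 0, "claw": -0.2}, {"dx": 0, "dy": 0.62, "dz": -2, "roll": 0, "claw": -0.2}, {"dx": 0, "dy": 0.62, "dz": -4, "roll": 0, "claw": -0.2}, {"dx": 0, "dy": 0.62, "dz": -6, "roll": 0, "claw": -0.2}, {"dx": 0, "dy": 0.62, "dz": -6.8, "roll": 0, "claw": -0.2}]'

```text
clock: 17.68
tcp_pos: [0.4214, 0.1247, 0.0888]
orientation: [-0.003, -0.038, 0.999, -0.0]
wrist_force: [-0.1, -0.6, -1.3]
finger_gap: 0.0491
grip_force: 27.0
```

Emit:
send_rows --increments '[{"dx": 0, "dy": 0, "dz": -0.1, "roll": 0, "claw": -0.2}, {"dx": 0, "dy": 0, "dz": -0.2, "roll": 0, "claw": -0.2}, {"dx": 0, "dy": 0, "dz": -0.25, "roll": 0, "claw": -0.2}, {"dx": 0, "dy": 0, "dz": -0.25, "roll": 0, "claw": -0.2}, {"dx": 0, "dy": 0, "dz": -0.25, "roll": 0, "claw": -0.2}]'

```text
clock: 18.3
tcp_pos: [0.4245, 0.1256, 0.0866]
orientation: [0.001, -0.039, 0.999, 0.0]
wrist_force: [-0.3, 1.5, -1.5]
finger_gap: 0.0493
grip_force: 27.0
```

Emit:
send_rows --increments '[{"dx": 0, "dy": 0, "dz": -0.06, "roll": 0, "claw": -0.2}, {"dx": 0, "dy": 0, "dz": -0.06, "roll": 0, "claw": -0.2}, {"dx": 0, "dy": 0, "dz": -0.06, "roll": 0, "claw": 0.5}, {"dx": 0, "dy": 0, "dz": -0.06, "roll": 0, "claw": 0.5}, {"dx": 0, "dy": 0, "dz": -0.06, "roll": 0, "claw": 0.5}]'

```text
clock: 18.92
tcp_pos: [0.4241, 0.1255, 0.0845]
orientation: [-0.0, -0.039, 0.999, 0.0]
wrist_force: [-0.7, 0.4, 0.1]
finger_gap: 0.0639
grip_force: 0.0
```

Emit:
send_rows --increments '[{"dx": 0, "dy": 0, "dz": 2, "roll": 0, "claw": 0.5}, {"dx": 0, "dy": 0, "dz": 4, "roll": 0, "claw": 0.5}, {"dx": 0, "dy": 0, "dz": 6.4, "roll": 0, "claw": 0.5}, {"dx": 0, "dy": 0, "dz": 8.8, "roll": 0, "claw": 0}, {"dx": 0, "dy": 0, "dz": 11.2, "roll": 0, "claw": -1}]'

```text
clock: 19.55
tcp_pos: [0.4238, 0.1254, 0.3666]
orientation: [0.0, -0.039, 0.999, 0.0]
wrist_force: [2.0, -0.7, -0.2]
finger_gap: 0.0282
grip_force: 0.0
```

Emit:
send_rows --increments '[{"dx": 0, "dy": 1, "dz": 0, "roll": 0, "claw": -1}, {"dx": -0.4, "dy": 2.6, "dz": 0, "roll": 0, "claw": -1}, {"dx": -0.8, "dy": 4.4, "dz": 0, "roll": 0, "claw": -1}, {"dx": -1, "dy": 6.2, "dz": 0, "roll": 0, "claw": -1}, {"dx": -1, "dy": 7.8, "dz": 0, "roll": 0, "claw": -1}]'

```text
clock: 20.18
tcp_pos: [0.3986, 0.322, 0.3646]
orientation: [0.0, -0.039, 0.999, 0.0]
wrist_force: [0.7, 0.0, 0.6]
finger_gap: -0.0002
grip_force: 0.0
```

Run:
```python
from h import *
s=get_state();print(s["tcp_pos"],s["wrist_force"],s["orientation"])
c=cam("top");a=c["image"][140:260,200:360];s=cam("scene");b=s["image"][120:290,270:430]
cv2.imwrite("pics/c4.png",np.hstack([cv2.resize(a,(390,292),interpolation=2),cv2.resize(b[:120],(390,292),interpolation=2)]))
```

```text
[0.39856555 0.32202173 0.36457995] [0.69717856 0.043016   0.59489175] [ 7.60952880e-05 -3.89575579e-02  9.99240860e-01  7.58440326e-05]
```

View pics/c4.png

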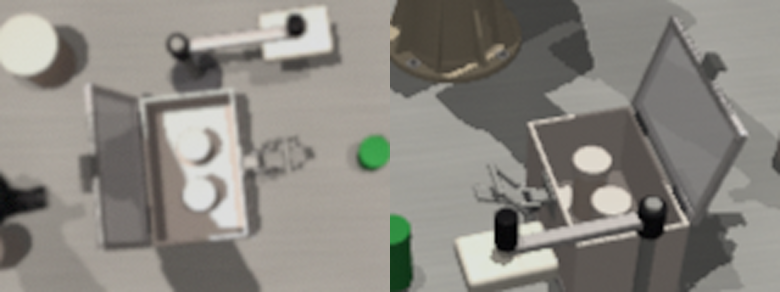

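Both jars stand upright inside, and the lid is free. Push the lid from behind.

Emit:
send_rows --increments '[{"dx": 0, "dy": 0, "dz": -1.6, "roll": 0, "claw": -1}, {"dx": 0, "dy": 0, "dz": -3.4, "roll": 0, "claw": -1}, {"dx": 0, "dy": 0, "dz": -4.6, "roll": 0, "claw": -1}, {"dx": 0, "dy": -0.6, "dz": -4.6, "roll": 0, "claw": -1}, {"dx": 0, "dy": -1.2, "dz": -4.6, "roll": 0, "claw": -1}]'

```text
clock: 20.9
tcp_pos: [0.3995, 0.2892, 0.2508]
orientation: [0.001, -0.038, 0.999, 0.0]
wrist_force: [-0.2, -0.1, 0.0]
finger_gap: 0.0003
grip_force: 0.0
```

Emit:
send_rows --increments '[{"dx": 0, "dy": -0.5, "dz": 0, "roll": 0, "claw": -1}, {"dx": 0, "dy": -1, "dz": 0, "roll": 0, "claw": -1}, {"dx": 0, "dy": -1.5, "dz": 0, "roll": 0, "claw": -1}, {"dx": 0, "dy": -2, "dz": 0, "roll": 0, "claw": -1}, {"dx": 0, "dy": -2.5, "dz": 0, "roll": 0, "claw": -1}]'

```text
clock: 21.52
tcp_pos: [0.3991, 0.2271, 0.2496]
orientation: [0.0, -0.039, 0.999, 0.0]
wrist_force: [1.7, 0.5, 0.7]
finger_gap: -0.0
grip_force: 0.2
```

Emit:
send_rows --increments '[{"dx": 0, "dy": -0.5, "dz": 0, "roll": 0, "claw": -1}, {"dx": 0, "dy": -1, "dz": 0, "roll": 0, "claw": -1}, {"dx": 0, "dy": -1.5, "dz": 0, "roll": 0, "claw": -1}, {"dx": 0, "dy": -2, "dz": 0, "roll": 0, "claw": -1}, {"dx": 0, "dy": -2, "dz": 0, "roll": 0, "claw": -1}]'

```text
clock: 22.15
tcp_pos: [0.3991, 0.1771, 0.2496]
orientation: [-0.0, -0.038, 0.999, 0.0]
wrist_force: [-0.1, -0.5, -0.2]
finger_gap: 0.0001
grip_force: 0.0
```

Run:
```python
from h import *
s=get_state();print(s["tcp_pos"],s["wrist_force"])
c=cam("top");a=c["image"][140:260,200:360];s=cam("scene");b=s["image"][120:290,270:430]
cv2.imwrite("pics/c5.png",np.hstack([cv2.resize(a,(390,292),interpolation=2),cv2.resize(b[:120],(390,292),interpolation=2)]))
```

```text
[0.39908509 0.17711458 0.24959486] [-0.10921882 -0.49331675 -0.1896413 ]
```

View pics/c5.png

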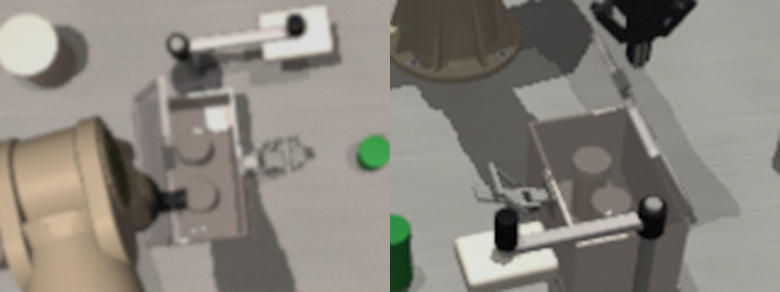

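Emit:
send_rows --increments '[{"dx": 0, "dy": 0, "dz": 1, "roll": 0, "claw": -1}, {"dx": 0, "dy": 0, "dz": 3, "roll": 0, "claw": -1}, {"dx": 0, "dy": 0, "dz": 4.4, "roll": 0, "claw": -1}, {"dx": 0.5, "dy": -0.6, "dz": 4.4, "roll": 0, "claw": -1}, {"dx": 1, "dy": -1.6, "dz": 4.4, "roll": 0, "claw": -1}]'

```text
clock: 22.88
tcp_pos: [0.4247, 0.1385, 0.3602]
orientation: [0.001, -0.04, 0.999, 0.0]
wrist_force: [0.3, -0.3, -0.1]
finger_gap: 0.0001
grip_force: 0.0
```

Emit:
send_rows --increments '[{"dx": 0.8, "dy": -1, "dz": 0, "roll": 0, "claw": -1}, {"dx": 1.4, "dy": -2, "dz": 0, "roll": 0, "claw": -1}, {"dx": 2, "dy": -3, "dz": 0, "roll": 0, "claw": -1}, {"dx": 2.4, "dy": -4, "dz": 0, "roll": 0, "claw": -1}, {"dx": 2.4, "dy": -4.6, "dz": 0, "roll": 0, "claw": -1}]'

```text
clock: 23.5
tcp_pos: [0.4846, 0.0223, 0.3591]
orientation: [-0.0, -0.038, 0.999, 0.0]
wrist_force: [0.2, 0.3, 0.1]
finger_gap: -0.0001
grip_force: 0.0
```

Emit:
send_rows --increments '[{"dx": 0, "dy": 0, "dz": 0, "roll": 0, "claw": -1}, {"dx": 0, "dy": 0, "dz": 0, "roll": 0, "claw": -1}, {"dx": 0, "dy": 0, "dz": 0, "roll": 0, "claw": -1}, {"dx": 0, "dy": 0, "dz": 0, "roll": 0, "claw": -1}, {"dx": 0, "dy": 0, "dz": 0, "roll": 0, "claw": -1}]'

```text
clock: 24.12
tcp_pos: [0.484, 0.0233, 0.3596]
orientation: [0.0, -0.039, 0.999, 0.0]
wrist_force: [-0.1, -0.0, -1.1]
finger_gap: -0.0004
grip_force: 0.0
```

Run:
```python
from h import *
s=get_state();print(s["tcp_pos"],s["wrist_force"])
c=cam("wrist");s=cam("scene")
for i in(0,1):
  np.save(f"c{i}.npy",{k:v for k,v in (c,s)[i].items()},allow_pickle=True)
cv2.imwrite("pics/w6.png",np.vstack([cv2.resize(c["image"][40:330,120:480],(720,580),interpolation=2)]))
cv2.imwrite("pics/s6.png",cv2.resize(s["image"][150:260,290:420],(709,600),interpolation=2))
```

```text
[0.48404761 0.02330447 0.35964072] [-0.09474307 -0.04069472 -1.06463434]
```

View pics/w6.png

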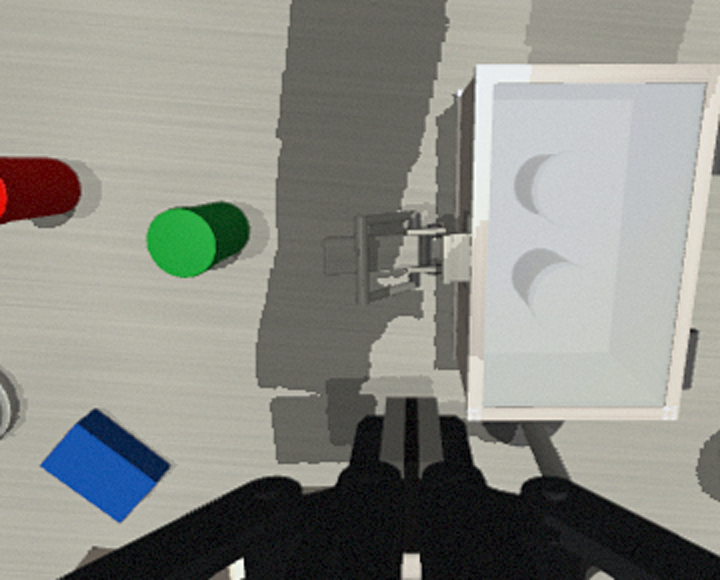

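View pics/s6.png

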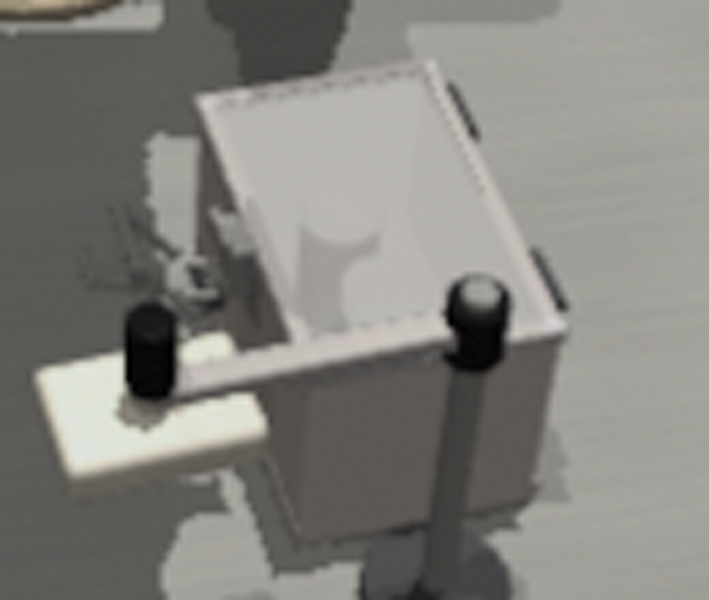

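The lid is closed (lid corners in the crop at (478,65), (468,420), (676,420)) and the jars show upright through it. The tongue is at (457,257), the crossbar at (362,260), and the paddle tip at about (326,256). Measure these.

Run:
```python
from h import *
c=np.load("c0.npy",allow_pickle=True).item();s=np.load("c1.npy",allow_pickle=True).item()
P=lambda u,v:(120+u/2,40+v/2); S=lambda u,v:(290+u*130/709,150+v*110/600)
f=lambda a:np.round(a,4)
for n,u,v,z in[("lid -x-y",478,65,.1435),("lid +x-y",468,420,.1435),("lid +x+y",676,420,.1435),("tongue outer a",445,233,.148),("tongue outer b",444,281,.148),("bar a",362,215,.160),("bar b",362,305,.160),("bar mid",362,260,.160),("tip a",326,238,.15),("tip b",325,275,.15)]:
    print(n,f(onz(c,*P(u,v),z)))
print("scene lid",f(onz(s,*S(197,98),.1435)),f(onz(s,*S(435,62),.1435)),f(onz(s,*S(566,328),.1435)))
ux=np.array([.9968,.08]);uy=np.array([-.08,.9968]);o=np.array([.4638,.1296])
```

```text
lid -x-y [0.3582 0.0543 0.1435]
lid +x-y [0.5814 0.0722 0.1435]
lid +x+y [0.5703 0.2145 0.1435]
tongue outer a [0.4552 0.0442 0.148 ]
tongue outer b [0.4852 0.0464 0.148 ]
bar a [ 0.4471 -0.0065  0.16  ]
bar b [ 0.5017 -0.0035  0.16  ]
bar mid [ 0.4738 -0.0051  0.16  ]
tip a [ 0.4637 -0.0285  0.15  ]
tip b [ 0.4868 -0.0283  0.15  ]
scene lid [0.359  0.0514 0.1435] [0.3504 0.1957 0.1435] [0.5679 0.2114 0.1435]
```

Emit:
send_rows --increments '[{"dx": -0.2, "dy": -1.6, "dz": -1, "roll": 0, "claw": -1}, {"dx": -0.4, "dy": -3.4, "dz": -2, "roll": 0, "claw": -1}, {"dx": -0.4, "dy": -3.4, "dz": -4.2, "roll": 0, "claw": -1}, {"dx": -0.4, "dy": -3.4, "dz": -6.4, "roll": 0, "claw": -1}, {"dx": -0.4, "dy": -3.4, "dz": -8.4, "roll": 0, "claw": -1}]'

```text
clock: 24.85
tcp_pos: [0.4737, -0.0622, 0.1479]
orientation: [0.0, -0.038, 0.999, 0.0]
wrist_force: [0.2, -0.5, -0.4]
finger_gap: 0.0001
grip_force: 0.0
```

Emit:
send_rows --increments '[{"dx": 0, "dy": 0.4, "dz": 0, "roll": 0, "claw": -1}, {"dx": 0, "dy": 0.8, "dz": 0, "roll": 0, "claw": -1}, {"dx": 0, "dy": 1.2, "dz": 0, "roll": 0, "claw": -1}, {"dx": 0, "dy": 1.5, "dz": 0, "roll": 0, "claw": -1}, {"dx": 0, "dy": 1.8, "dz": 0, "roll": 0, "claw": -1}]'

```text
clock: 25.48
tcp_pos: [0.4754, -0.0178, 0.1514]
orientation: [0.002, -0.039, 0.999, -0.002]
wrist_force: [-2.3, -7.5, 10.6]
finger_gap: 0.0001
grip_force: 6.0
```

Emit:
send_rows --increments '[{"dx": 0, "dy": 0.25, "dz": 0, "roll": 0, "claw": -1}, {"dx": 0, "dy": 0.5, "dz": 0, "roll": 0, "claw": -1}, {"dx": 0, "dy": 0.75, "dz": 0, "roll": 0, "claw": -1}, {"dx": 0, "dy": 1, "dz": 0, "roll": 0, "claw": -1}, {"dx": 0, "dy": 1.2, "dz": 0, "roll": 0, "claw": -1}]'

```text
clock: 26.1
tcp_pos: [0.4732, 0.0132, 0.1507]
orientation: [-0.0, -0.039, 0.999, -0.0]
wrist_force: [-4.9, -0.4, 7.2]
finger_gap: -0.0001
grip_force: 3.8
```

Run:
```python
from h import *
s=get_state();print(s["tcp_pos"],s["wrist_force"])
c=cam("wrist");s=cam("scene")
cv2.imwrite("pics/w7.png",np.hstack([cv2.resize(c["image"][60:360,120:480],(480,400),interpolation=2),cv2.resize(s["image"][165:230,290:340],(308,400),interpolation=2)]))
```

```text
[0.47323789 0.01322942 0.15065966] [-4.91202889 -0.42523528  7.17184487]
```

View pics/w7.png

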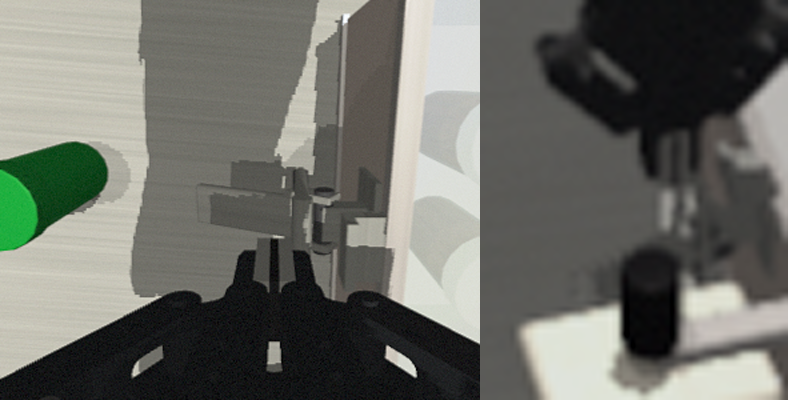

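Run:
```python
from h import *
c=cam("wrist");s=get_state();print(s["wrist_force"],s["tcp_pos"])
P=lambda u,v:(120+u*.75,60+v*.75)
for u,v in[(284,170),(290,195),(308,170),(300,240),(197,185),(197,222),(345,218),(345,245),(323,190)]:
    print(u,v,[np.round(onz(c,*P(u,v),z)[:2],4) for z in(.11,.14,.165)])
cv2.imwrite("pics/w8.png",cv2.resize(c["image"][160:290,220:420],(800,520),interpolation=2))
```

```text
[-4.6079827  -0.98238032  6.52336836] [0.47314311 0.01339864 0.15058278]
284 170 [array([0.4451, 0.0181]), array([0.4383, 0.0168]), array([0.4326, 0.0156])]
290 195 [array([0.4577, 0.0222]), array([0.4488, 0.0202]), array([0.4414, 0.0185])]
308 170 [array([0.4442, 0.0299]), array([0.4375, 0.0266]), array([0.432 , 0.0238])]
300 240 [array([0.4815, 0.0296]), array([0.4687, 0.0263]), array([0.4581, 0.0236])]
197 185 [array([ 0.4561, -0.0244]), array([ 0.4475, -0.0188]), array([ 0.4403, -0.0141])]
197 222 [array([ 0.4757, -0.0239]), array([ 0.4639, -0.0184]), array([ 0.454 , -0.0138])]
345 218 [array([0.4677, 0.0513]), array([0.4571, 0.0445]), array([0.4484, 0.0388])]
345 245 [array([0.4825, 0.0532]), array([0.4696, 0.0461]), array([0.4588, 0.0401])]
323 190 [array([0.4538, 0.0384]), array([0.4455, 0.0337]), array([0.4387, 0.0298])]
```

View pics/w8.png

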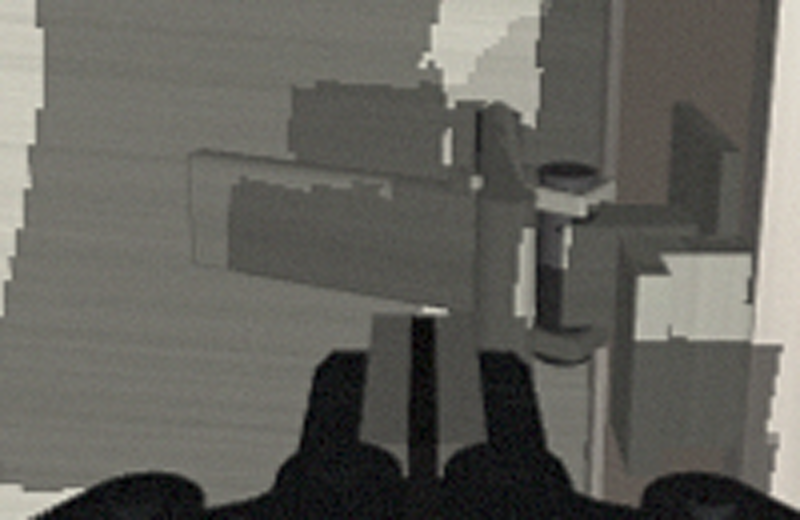

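The lever seems to have been dragged down (to about 1 rad) by the fingertip. Lift off and look again.

Emit:
send_rows --increments '[{"dx": 0, "dy": -0.2, "dz": 0.4, "roll": 0, "claw": -1}, {"dx": 0, "dy": -0.2, "dz": 1.4, "roll": 0, "claw": -1}, {"dx": 0, "dy": -0.2, "dz": 3, "roll": 0, "claw": -1}, {"dx": 0.2, "dy": -0.2, "dz": 5, "roll": 0, "claw": -1}, {"dx": 0.4, "dy": 0, "dz": 6.5, "roll": 0, "claw": -1}]'

```text
clock: 26.88
tcp_pos: [0.4848, 0.0126, 0.3151]
orientation: [0.002, -0.038, 0.999, -0.0]
wrist_force: [0.6, -0.2, -0.4]
finger_gap: -0.0005
grip_force: 0.0
```

Run:
```python
from h import *
s=get_state();print(s["tcp_pos"],s["wrist_force"])
c=cam("wrist")
np.save("c0.npy",c,allow_pickle=True)
cv2.imwrite("pics/w9.png",cv2.resize(c["image"][90:270,200:440],(800,600),interpolation=2))
```

```text
[0.48483685 0.01264284 0.31511785] [ 0.59350586 -0.21130402 -0.37261333]
```

View pics/w9.png

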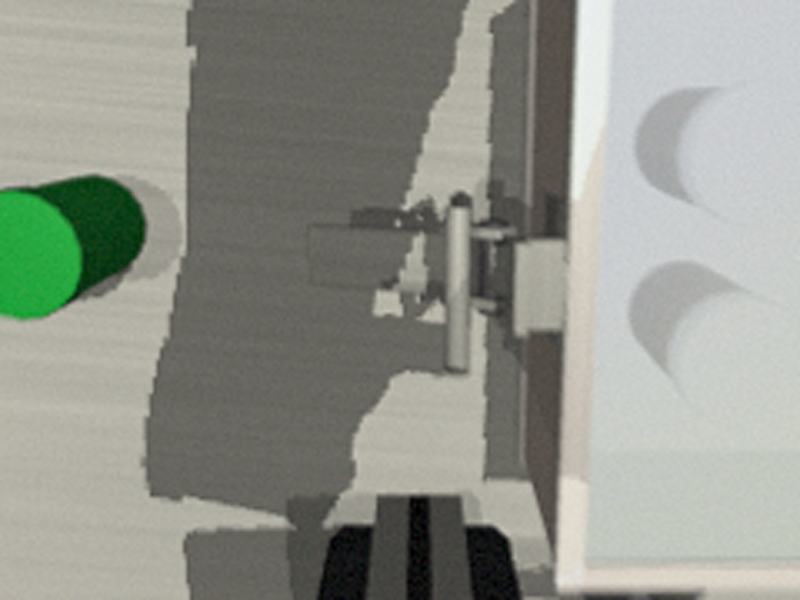

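I have now viewed 15 pictures, which is over the allowed 14. I won't view any more and will work from numbers. In the crop the crossbar stands nearly upright at u 457, v 200–372, and the paddle end is at u 308, v 225–285.

Run:
```python
from h import *
c=np.load("c0.npy",allow_pickle=True).item()
P=lambda u,v:(200+u*.3,90+v*.3)
for z in(.06,.07,.08,.09,.10,.11): 
    a,b=onz(c,*P(308,225),z),onz(c,*P(306,286),z);print("tip",z,np.round((a+b)/2,4)[:2],"w",round(np.linalg.norm(a-b)*1e3,1))
for z in(.14,.145,.15,.155,.16):
    a,b=onz(c,*P(460,199),z),onz(c,*P(456,373),z);print("bar",z,np.round((a+b)/2,4)[:2],"len",round(np.linalg.norm(a-b)*1e3,1))
a,b=onz(c,*P(514,240),.148),onz(c,*P(514,335),.148);print("tongue",a,b)
```

```text
tip 0.06 [ 0.4814 -0.0325] w 25.7
tip 0.07 [ 0.4797 -0.0314] w 25.1
tip 0.08 [ 0.478  -0.0304] w 24.4
tip 0.09 [ 0.4763 -0.0293] w 23.8
tip 0.1 [ 0.4747 -0.0283] w 23.1
tip 0.11 [ 0.473  -0.0272] w 22.5
bar 0.14 [0.475  0.0272] len 59.6
bar 0.145 [0.4741 0.0269] len 58.7
bar 0.15 [0.4731 0.0267] len 57.7
bar 0.155 [0.4722 0.0264] len 56.8
bar 0.16 [0.4712 0.0261] len 55.8
tongue [0.45629781 0.04351153 0.148     ] [0.48787071 0.04683839 0.148     ]
```

Emit:
send_rows --increments '[{"dx": 0, "dy": -0.4, "dz": 0, "roll": -1.3, "claw": 0.2}, {"dx": -0.1, "dy": -0.8, "dz": 0, "roll": -2.6, "claw": 0.2}, {"dx": -0.2, "dy": -1.2, "dz": 0, "roll": -3.9, "claw": 0.2}, {"dx": -0.3, "dy": -1.7, "dz": 0, "roll": -5.2, "claw": 0.2}, {"dx": -0.3, "dy": -1.7, "dz": 0, "roll": -6.5, "claw": 0.2}]'

```text
clock: 27.55
tcp_pos: [0.4767, -0.0304, 0.3126]
orientation: [0.001, 0.407, 0.914, 0.0]
wrist_force: [0.8, -0.5, 0.3]
finger_gap: 0.0512
grip_force: 0.0
```

Emit:
send_rows --increments '[{"dx": 0, "dy": 0, "dz": 0, "roll": -1.3, "claw": 0.2}, {"dx": 0, "dy": 0, "dz": 0, "roll": -2.6, "claw": 0.2}, {"dx": 0, "dy": 0, "dz": 0, "roll": -3.9, "claw": 0.2}, {"dx": 0, "dy": 0, "dz": 0, "roll": -4.75, "claw": 0.2}, {"dx": 0, "dy": 0, "dz": 0, "roll": -4.75, "claw": 0.2}]'

```text
clock: 28.18
tcp_pos: [0.4768, -0.0297, 0.3125]
orientation: [0.0, 0.679, 0.734, 0.0]
wrist_force: [-0.3, -0.2, -0.6]
finger_gap: 0.0513
grip_force: 0.0
```

Emit:
send_rows --increments '[{"dx": 0, "dy": 0, "dz": 0, "roll": 0, "claw": 0.2}, {"dx": 0, "dy": 0, "dz": 0, "roll": 0, "claw": 0.2}, {"dx": 0, "dy": 0, "dz": -1, "roll": 0, "claw": 0.2}, {"dx": 0, "dy": 0, "dz": -2, "roll": 0, "claw": 0.2}, {"dx": 0, "dy": 0, "dz": -3, "roll": 0, "claw": 0.2}]'

```text
clock: 28.8
tcp_pos: [0.4766, -0.0295, 0.2364]
orientation: [0.0, 0.679, 0.734, 0.0]
wrist_force: [-0.1, 0.2, 0.1]
finger_gap: 0.0512
grip_force: 0.0
```

Run:
```python
from h import *
s=get_state();print(s["tcp_pos"],s["wrist_force"],s["orientation"])
```

```text
[ 0.47663774 -0.02952473  0.23640087] [-0.1208199   0.24450298  0.12870092] [1.92461782e-04 6.78971483e-01 7.34164608e-01 1.28167242e-04]
```

Emit:
send_rows --increments '[{"dx": 0, "dy": 0, "dz": -1.6, "roll": 0, "claw": 0.2}, {"dx": 0, "dy": 0, "dz": -3.2, "roll": 0, "claw": 0.2}, {"dx": 0, "dy": 0, "dz": -4.8, "roll": 0, "claw": 0.2}, {"dx": 0, "dy": 0, "dz": -6, "roll": 0, "claw": 0.2}, {"dx": 0, "dy": 0, "dz": -6.7, "roll": 0, "claw": 0.2}]'

```text
clock: 29.42
tcp_pos: [0.4756, -0.0293, 0.0679]
orientation: [-0.001, 0.679, 0.734, -0.001]
wrist_force: [-0.1, -0.4, 0.2]
finger_gap: 0.0514
grip_force: 0.0
```

Emit:
send_rows --increments '[{"dx": 0, "dy": 0, "dz": 0, "roll": 0, "claw": -0.3}, {"dx": 0, "dy": 0, "dz": 0, "roll": 0, "claw": -0.7}, {"dx": 0, "dy": 0, "dz": 0, "roll": 0, "claw": -0.8}, {"dx": 0, "dy": 0, "dz": 0, "roll": 0, "claw": -0.8}, {"dx": 0, "dy": 0, "dz": 0, "roll": 0, "claw": -0.8}]'

```text
clock: 30.05
tcp_pos: [0.4766, -0.0296, 0.07]
orientation: [0.0, 0.679, 0.734, -0.0]
wrist_force: [-2.8, 0.1, 1.3]
finger_gap: 0.0233
grip_force: 25.6
```

Emit:
send_rows --increments '[{"dx": 0, "dy": -0.17, "dz": 0.6, "roll": 0, "claw": -0.8}, {"dx": 0, "dy": -0.22, "dz": 1.3, "roll": 0, "claw": -0.8}, {"dx": 0, "dy": -0.12, "dz": 1.9, "roll": 0, "claw": -0.8}, {"dx": 0, "dy": 0.05, "dz": 2.4, "roll": 0, "claw": -0.8}, {"dx": 0, "dy": 0.05, "dz": 2.4, "roll": 0, "claw": -0.8}]'

```text
clock: 30.68
tcp_pos: [0.4764, -0.0279, 0.1306]
orientation: [0.0, 0.679, 0.734, 0.0]
wrist_force: [-2.4, 0.1, -0.1]
finger_gap: 0.0227
grip_force: 25.3
```

Run:
```python
from h import *
s=get_state();print(s["tcp_pos"],s["wrist_force"],s["finger_gap"])
```

```text
[ 0.47644186 -0.02790596  0.13061787] [-2.42925193  0.10835225 -0.0848199 ] 0.02269749822422389
```

Emit:
send_rows --increments '[{"dx": 0, "dy": -0.05, "dz": -0.12, "roll": 0, "claw": -0.8}, {"dx": 0, "dy": -0.08, "dz": -0.22, "roll": 0, "claw": -0.8}, {"dx": 0, "dy": -0.08, "dz": -0.22, "roll": 0, "claw": -0.8}, {"dx": 0, "dy": -0.08, "dz": -0.22, "roll": 0, "claw": 0.2}, {"dx": 0, "dy": -0.08, "dz": -0.22, "roll": 0, "claw": 0.2}]'

```text
clock: 31.3
tcp_pos: [0.4773, -0.0305, 0.1241]
orientation: [0.001, 0.679, 0.734, 0.0]
wrist_force: [-0.6, 0.0, -0.4]
finger_gap: 0.0512
grip_force: 0.0
```

Emit:
send_rows --increments '[{"dx": 0, "dy": 0, "dz": 0, "roll": 0, "claw": 0.2}, {"dx": 0, "dy": -0.4, "dz": 1, "roll": 0, "claw": 0.2}, {"dx": 0, "dy": -0.8, "dz": 3, "roll": 0, "claw": 0}, {"dx": 0, "dy": -0.8, "dz": 5, "roll": 0, "claw": -1}, {"dx": 0, "dy": -0.8, "dz": 6, "roll": 0, "claw": -1}]'

```text
clock: 31.92
tcp_pos: [0.4778, -0.0507, 0.2771]
orientation: [0.002, 0.679, 0.734, 0.001]
wrist_force: [-0.1, 0.2, -0.3]
finger_gap: 0.007
grip_force: 0.0
```

Run:
```python
from h import *
s=get_state();print(s["tcp_pos"],s["wrist_force"],s["finger_gap"])
c=cam("wrist");np.save("c0.npy",c,allow_pickle=True)
g=cv2.cvtColor(c["image"],cv2.COLOR_BGR2GRAY)
# grey profile along chamber y (through +-20mm offsets from latch axis) on plane z=.154 and edges
o=np.array([.4715,.0414]);ux=np.array([.9968,.08]);uy=np.array([-.08,.9968])
for off in(-20,-5,20):
    r=[]
    for d in range(-90,40,3):
        p=o+off/1e3*ux+d/1e3*uy;u,v=proj(c,(*p,.154))
        r.append(int(g[int(round(v)),int(round(u))]) if 0<=v<400 and 0<=u<640 else -1)
    print(off,[(d,k) for d,k in zip(range(-90,40,3),r)])
```

```text
[ 0.47775043 -0.05073892  0.27709641] [-0.13268123  0.16656759 -0.32630639] 0.006957883183574703
-20 [(-90, 109), (-87, 112), (-84, 112), (-81, 115), (-78, 112), (-75, 113), (-72, 113), (-69, 112), (-66, 117), (-63, 110), (-60, 113), (-57, 108), (-54, 145), (-51, 194), (-48, 190), (-45, 193), (-42, 192), (-39, 162), (-36, 164), (-33, 160), (-30, 162), (-27, 164), (-24, 164), (-21, 166), (-18, 54), (-15, 93), (-12, 95), (-9, 98), (-6, 98), (-3, 91), (0, 80), (3, 79), (6, 72), (9, 77), (12, 71), (15, 67), (18, 93), (21, 177), (24, 147), (27, 234), (30, 221), (33, 221), (36, 221), (39, 189)]
-5 [(-90, 111), (-87, 114), (-84, 114), (-81, 116), (-78, 112), (-75, 116), (-72, 105), (-69, 198), (-66, 195), (-63, 196), (-60, 196), (-57, 196), (-54, 193), (-51, 192), (-48, 192), (-45, 192), (-42, 190), (-39, 189), (-36, 190), (-33, 187), (-30, 184), (-27, 185), (-24, 180), (-21, 175), (-18, 175), (-15, 176), (-12, 98), (-9, 82), (-6, 69), (-3, 84), (0, 91), (3, 226), (6, 219), (9, 216), (12, 224), (15, 217), (18, 118), (21, 173), (24, 151), (27, 235), (30, 222), (33, 216), (36, 181), (39, 182)]
20 [(-90, 116), (-87, 116), (-84, 116), (-81, 116), (-78, 115), (-75, 116), (-72, 175), (-69, 195), (-66, 195), (-63, 194), (-60, 192), (-57, 193), (-54, 193), (-51, 195), (-48, 191), (-45, 185), (-42, 170), (-39, 168), (-36, 171), (-33, 168), (-30, 170), (-27, 79), (-24, 108), (-21, 176), (-18, 65), (-15, 120), (-12, 118), (-9, 120), (-6, 117), (-3, 115), (0, 115), (3, 114), (6, 104), (9, 95), (12, 84), (15, 76), (18, 116), (21, 168), (24, 154), (27, 231), (30, 220), (33, 222), (36, 221), (39, 221)]
```

The profile puts the crossbar (bright, 9 mm wide) 46.5 mm out from the pivot, so it is back on its stop. Push it again, with more clearance above the paddle this time.

Emit:
send_rows --increments '[{"dx": -0.05, "dy": -0.4, "dz": 0, "roll": 0, "claw": -1}, {"dx": -0.05, "dy": -0.4, "dz": -1.5, "roll": 0, "claw": -1}, {"dx": -0.05, "dy": -0.4, "dz": -3, "roll": 0, "claw": -1}, {"dx": -0.05, "dy": -0.4, "dz": -4.4, "roll": 0, "claw": -1}, {"dx": -0.05, "dy": -0.4, "dz": -4.9, "roll": 0, "claw": -1}]'

```text
clock: 32.6
tcp_pos: [0.4727, -0.06, 0.1481]
orientation: [-0.003, 0.679, 0.734, -0.001]
wrist_force: [-1.0, -0.2, -0.1]
finger_gap: -0.0001
grip_force: 0.0
```

Emit:
send_rows --increments '[{"dx": 0, "dy": 0.4, "dz": 0, "roll": 0, "claw": -1}, {"dx": 0, "dy": 0.8, "dz": 0, "roll": 0, "claw": -1}, {"dx": 0, "dy": 1.2, "dz": 0, "roll": 0, "claw": -1}, {"dx": 0, "dy": 1.5, "dz": 0, "roll": 0, "claw": -1}, {"dx": 0, "dy": 1.5, "dz": 0, "roll": 0, "claw": -1}]'

```text
clock: 33.22
tcp_pos: [0.4755, -0.0221, 0.152]
orientation: [0.0, 0.679, 0.734, 0.0]
wrist_force: [0.4, 0.5, -0.3]
finger_gap: 0.0002
grip_force: 0.0
```

Emit:
send_rows --increments '[{"dx": 0, "dy": 0.2, "dz": -0.06, "roll": 0, "claw": -1}, {"dx": 0, "dy": 0.4, "dz": -0.06, "roll": 0, "claw": -1}, {"dx": 0, "dy": 0.6, "dz": -0.06, "roll": 0, "claw": -1}, {"dx": 0, "dy": 0.8, "dz": -0.06, "roll": 0, "claw": -1}, {"dx": 0, "dy": 1, "dz": -0.06, "roll": 0, "claw": -1}]'

```text
clock: 33.85
tcp_pos: [0.4754, 0.0025, 0.1501]
orientation: [0.0, 0.679, 0.734, 0.0]
wrist_force: [-0.2, -0.6, 0.2]
finger_gap: -0.0
grip_force: 0.0
```

Emit:
send_rows --increments '[{"dx": 0, "dy": 0.2, "dz": 0, "roll": 0, "claw": -1}, {"dx": 0, "dy": 0.4, "dz": 0, "roll": 0, "claw": -1}, {"dx": 0, "dy": 0.6, "dz": 0, "roll": 0, "claw": -1}, {"dx": 0, "dy": 0.8, "dz": 0, "roll": 0, "claw": -1}, {"dx": 0, "dy": 0.95, "dz": 0, "roll": 0, "claw": -1}]'

```text
clock: 34.48
tcp_pos: [0.4753, 0.0263, 0.1501]
orientation: [0.0, 0.679, 0.734, 0.0]
wrist_force: [-0.5, -0.8, -0.4]
finger_gap: -0.0001
grip_force: 0.0
```

Emit:
send_rows --increments '[{"dx": 0, "dy": 0, "dz": 0, "roll": 0, "claw": -1}, {"dx": 0, "dy": 0, "dz": 0, "roll": 0, "claw": -1}, {"dx": 0, "dy": 0, "dz": 0.5, "roll": 0, "claw": -1}, {"dx": 0, "dy": -0.6, "dz": 2, "roll": 0, "claw": -1}, {"dx": 0, "dy": -2.8, "dz": 4, "roll": 0, "claw": -1}]'

```text
clock: 35.1
tcp_pos: [0.475, -0.0347, 0.2436]
orientation: [-0.0, 0.678, 0.735, 0.0]
wrist_force: [1.7, -0.2, 0.5]
finger_gap: -0.0001
grip_force: 0.0
```

```bash
cat > prof.py <<'E'
from h import *
s=get_state();print(s["tcp_pos"],s["wrist_force"],s["finger_gap"])
o=np.array([.4715,.0414]);ux=np.array([.9968,.08]);uy=np.array([-.08,.9968])
c=cam("wrist");np.save("c0.npy",c,allow_pickle=True)
g=cv2.cvtColor(c["image"],cv2.COLOR_BGR2GRAY)
def pf(z,offs,ds):
    for off in offs:
        r=[]
        for d in ds:
            u,v=proj(c,(*(o+off/1e3*ux+d/1e3*uy),z))
            r.append(int(g[int(round(v)),int(round(u))]) if 0<=v<399.5 and 0<=u<639.5 else -1)
        print(off,r)
E
python3 - <<'E'
from prof import *
print("d -84..52 step 4, z=.1475");pf(.1475,range(-36,37,6),range(-84,54,4))
E
```

```text
[ 0.47503955 -0.0347227   0.24358299] [ 1.67988842 -0.18995055  0.45973321] -0.00013912201562350137
d -84..52 step 4, z=.1475
-36 [107, 106, 109, 112, 111, 110, 110, 109, 110, 111, 116, 112, 110, 190, 194, 191, 190, 191, 186, 187, 174, 110, 83, 93, 94, 187, 224, 230, 223, 220, 219, 219, 216, 218, 220]
-30 [108, 112, 114, 111, 112, 113, 112, 111, 105, 111, 105, 110, 171, 192, 189, 164, 164, 169, 167, 193, 157, 108, 85, 90, 95, 182, 228, 231, 224, 221, 219, 221, 221, 221, 219]
-24 [110, 108, 111, 111, 113, 112, 108, 111, 110, 107, 107, 108, 183, 183, 185, 155, 137, 141, 128, 119, 116, 114, 113, 110, 111, 138, 184, 220, 223, 218, 219, 221, 218, 209, 212]
-18 [106, 111, 107, 108, 112, 111, 112, 110, 112, 109, 113, 195, 193, 195, 168, 146, 127, 106, 153, 167, 152, 114, 86, 92, 99, 126, 183, 222, 222, 218, 212, 194, 187, 213, 218]
-12 [108, 104, 104, 101, 91, 88, 124, 131, 127, 124, 131, 181, 184, 179, 156, 158, 192, 204, 202, 180, 173, 187, 211, 213, 196, 164, 184, 220, 224, 219, 202, 180, 192, 218, 219]
-6 [111, 105, 117, 113, 97, 168, 206, 205, 200, 196, 197, 192, 190, 190, 186, 183, 17
[... 616 characters left out ...]
0]
18 [111, 112, 112, 111, 110, 110, 108, 110, 186, 192, 192, 193, 193, 184, 167, 129, 79, 92, 91, 81, 82, 82, 82, 87, 106, 125, 181, 218, 223, 221, 220, 218, 190, 183, 179]
24 [110, 109, 107, 108, 106, 108, 110, 110, 116, 187, 191, 185, 189, 177, 167, 167, 131, 81, 103, 77, 85, 99, 111, 112, 117, 134, 179, 216, 221, 220, 220, 209, 179, 182, 189]
30 [108, 104, 110, 107, 111, 111, 109, 109, 147, 193, 195, 196, 195, 192, 189, 164, 165, 166, 165, 166, 151, 111, 85, 93, 91, 178, 215, 224, 221, 218, 220, 214, 182, 180, 196]
36 [107, 110, 110, 110, 111, 112, 108, 112, 192, 193, 193, 196, 194, 193, 192, 166, 164, 163, 169, 185, 172, 113, 86, 90, 96, 178, 213, 223, 221, 221, 219, 217, 210, 186, 197]
```

The profiles show the loop's side rods (±24 mm) now crossing to the lid. The 54 mm crossbar lies about 19 mm inward of the pivot line, some 6 mm behind the keeper point. It is over the lip, so press the lever down.

Emit:
send_rows --increments '[{"dx": 0, "dy": 0.5, "dz": -0.5, "roll": 0, "claw": -1}, {"dx": 0, "dy": 0.5, "dz": -1.5, "roll": 0, "claw": -1}, {"dx": 0, "dy": 0.5, "dz": -2.5, "roll": 0, "claw": -1}, {"dx": 0, "dy": 0.5, "dz": -3.5, "roll": 0, "claw": -1}, {"dx": 0, "dy": 0.5, "dz": -3.5, "roll": 0, "claw": -1}]'

```text
clock: 35.78
tcp_pos: [0.4729, -0.0214, 0.1522]
orientation: [-0.003, 0.679, 0.734, -0.001]
wrist_force: [-0.8, 0.7, 0.6]
finger_gap: 0.0001
grip_force: 0.0
```

Emit:
send_rows --increments '[{"dx": 0, "dy": 0, "dz": -0.4, "roll": 0, "claw": -1}, {"dx": 0, "dy": 0, "dz": -0.8, "roll": 0, "claw": -1}, {"dx": 0, "dy": 0, "dz": -1.2, "roll": 0, "claw": -1}, {"dx": 0, "dy": 0, "dz": -1.5, "roll": 0, "claw": -1}, {"dx": 0, "dy": 0, "dz": -1.5, "roll": 0, "claw": -1}]'

```text
clock: 36.4
tcp_pos: [0.4749, -0.0227, 0.1165]
orientation: [-0.001, 0.679, 0.734, -0.0]
wrist_force: [0.1, -0.0, -0.3]
finger_gap: -0.0001
grip_force: 0.0
```

Emit:
send_rows --increments '[{"dx": 0, "dy": 0, "dz": -0.3, "roll": 0, "claw": -1}, {"dx": 0, "dy": 0, "dz": -0.6, "roll": 0, "claw": -1}, {"dx": 0, "dy": 0, "dz": -0.9, "roll": 0, "claw": -1}, {"dx": 0, "dy": 0, "dz": -1.25, "roll": 0, "claw": -1}, {"dx": 0, "dy": 0, "dz": -1.25, "roll": 0, "claw": -1}]'

```text
clock: 37.02
tcp_pos: [0.4747, -0.0227, 0.0849]
orientation: [-0.001, 0.679, 0.734, -0.0]
wrist_force: [-0.1, -0.4, 0.0]
finger_gap: 0.0004
grip_force: 0.0
```

Run:
```python
from prof import *
print("d -84..52 step 4, z=.1475");pf(.1475,(-30,-24,-18,0,18,24,30),range(-84,54,4))
print("z=.09, d -84..0");pf(.09,(-9,0,9,15),range(-84,4,4))
```

```text
[ 0.47470226 -0.02271663  0.08491456] [-0.11430508 -0.37055125  0.01818058] 0.00038192770533432475
d -84..52 step 4, z=.1475
-30 [23, 29, 21, 26, 19, 20, 21, 222, 28, 24, 16, 121, 123, 120, 126, 124, 122, 125, 123, 124, 121, 213, 212, 95, 89, 93, 244, 237, 233, 236, -1, -1, -1, -1, -1]
-24 [15, 24, 20, 22, 24, 20, 24, 22, 25, 33, 22, 22, 125, 123, 125, 123, 126, 126, 124, 123, 207, 211, 186, 108, 168, 166, 249, 241, 237, 235, -1, -1, -1, -1, -1]
-18 [26, 24, 26, 25, 19, 22, 18, 27, 27, 30, 27, 126, 121, 121, 124, 121, 121, 123, 95, 96, 104, 99, 78, 97, 169, 166, 243, 242, 239, 234, -1, -1, -1, -1, -1]
0 [22, 28, 16, 23, 22, 22, 56, 58, 28, 18, 13, 51, 86, 88, 87, 89, 165, 168, 164, 165, 88, 89, 221, 221, 171, 167, 250, 247, 243, 198, -1, -1, -1, -1, -1]
18 [26, 24, 21, 15, 21, 21, 20, 18, 24, 15, 25, 33, 128, 124, 122, 120, 122, 212, 185, 189, 190, 104, 104, 86, 169, 167, 249, 240, 237, 205, -1, -1, -1, -1, -1]
24 [17, 26, 26, 26, 22, 17, 33, 30, 26, 26, 24, 133, 125, 127, 126, 123, 124, 215, 214, 217, 220, 214, 212, 107, 169, 167, 247, 236, 233, 234, -1, -1, -1, -1, -1]
30 [24, 20, 20, 13, 20, 24, 219, 22, 23, 20, 49, 125, 129, 124, 120, 123, 216, 220, 220, 217, 214, 214, 212, 126, 107, 97, 243, 234, 231, 235, -1, -1, -1, -1, -1]
z=.09, d -84..0
-9 [21, 22, 24, 24, 83, 85, 51, 65, 95, 94, 169, 176, 172, 173, 175, 174, 173, 192, 76, 59, 216, 222]
0 [18, 21, 23, 30, 23, 12, 26, 40, 47, 91, 90, 165, 163, 170, 167, 169, 170, 183, 84, 57, 90, 222]
9 [22, 33, 21, 12, 28, 18, 22, 66, 89, 92, 92, 87, 167, 165, 169, 170, 167, 189, 79, 55, 98, 214]
15 [21, 26, 11, 16, 98, 126, 124, 123, 127, 127, 124, 127, 122, 92, 93, 145, 155, 155, 156, 158, 155, 210]
```

The bar is now 14 mm inward of the pivot line, against the lip (keeper at 12.5). It is hooked, so drive the lever on along its arc.

Emit:
send_rows --increments '[{"dx": 0, "dy": -0.1, "dz": -0.3, "roll": 0, "claw": -1}, {"dx": 0, "dy": -0.1, "dz": -0.52, "roll": 0, "claw": -1}, {"dx": 0, "dy": -0.02, "dz": -0.76, "roll": 0, "claw": -1}, {"dx": 0, "dy": 0.06, "dz": -1, "roll": 0, "claw": -1}, {"dx": 0, "dy": 0.06, "dz": -1, "roll": 0, "claw": -1}]'

```text
clock: 37.7
tcp_pos: [0.4747, -0.021, 0.0601]
orientation: [-0.001, 0.679, 0.734, -0.0]
wrist_force: [0.3, 0.0, 0.2]
finger_gap: 0.0002
grip_force: 0.0
```

Emit:
send_rows --increments '[{"dx": 0, "dy": 0.06, "dz": -0.08, "roll": 0, "claw": -1}, {"dx": 0, "dy": 0.12, "dz": -0.16, "roll": 0, "claw": -1}, {"dx": 0, "dy": 0.22, "dz": -0.27, "roll": 0, "claw": -1}, {"dx": 0, "dy": 0.22, "dz": -0.27, "roll": 0, "claw": -1}, {"dx": 0, "dy": 0.22, "dz": -0.27, "roll": 0, "claw": -1}]'

```text
clock: 38.33
tcp_pos: [0.4753, -0.0156, 0.054]
orientation: [-0.0, 0.679, 0.734, 0.0]
wrist_force: [-0.4, 0.5, 0.3]
finger_gap: -0.0003
grip_force: 0.0
```

Emit:
send_rows --increments '[{"dx": 0, "dy": 0.08, "dz": -0.08, "roll": 0, "claw": -1}, {"dx": 0, "dy": 0.16, "dz": -0.16, "roll": 0, "claw": -1}, {"dx": 0, "dy": 0.24, "dz": -0.22, "roll": 0, "claw": -1}, {"dx": 0, "dy": 0.24, "dz": -0.22, "roll": 0, "claw": -1}, {"dx": 0, "dy": 0.24, "dz": -0.22, "roll": 0, "claw": -1}]'

```text
clock: 38.95
tcp_pos: [0.4752, -0.0096, 0.0484]
orientation: [-0.0, 0.679, 0.734, 0.0]
wrist_force: [-0.2, 0.6, 0.1]
finger_gap: 0.0001
grip_force: 0.0
```

Emit:
send_rows --increments '[{"dx": 0, "dy": 0.08, "dz": -0.05, "roll": 0, "claw": -1}, {"dx": 0, "dy": 0.16, "dz": -0.1, "roll": 0, "claw": -1}, {"dx": 0, "dy": 0.22, "dz": -0.13, "roll": 0, "claw": -1}, {"dx": 0, "dy": 0.22, "dz": -0.13, "roll": 0, "claw": -1}, {"dx": 0, "dy": 0.22, "dz": -0.13, "roll": 0, "claw": -1}]'

```text
clock: 39.58
tcp_pos: [0.4755, -0.0041, 0.0454]
orientation: [-0.0, 0.679, 0.734, 0.0]
wrist_force: [0.5, 0.3, 0.3]
finger_gap: -0.0003
grip_force: 0.0
```

Run:
```python
from prof import *
print(s["ft_torque"])
print("d -84..52 step 4, z=.1475");pf(.1475,(-30,-24,-18,0,18,24,30),range(-20,40,3))
print("z=.06, d -84..0");pf(.06,(-9,0,9,15),range(-84,4,4))
```

```text
[ 0.47550723 -0.00408261  0.04535706] [0.47874133 0.25600365 0.29352925] -0.00028680802722060283
[ 0.02930056 -0.00053937  0.01264029]
d -84..52 step 4, z=.1475
-30 [42, 41, 26, 1, 100, 92, 94, 93, 93, 96, 94, 93, 93, 94, 177, 187, 181, 180, 182, 180]
-24 [21, 27, 17, 20, 16, 19, 93, 95, 94, 95, 133, 139, 96, 101, 175, 186, 189, 188, 191, 185]
-18 [8, 19, 19, 22, 21, 11, 17, 93, 96, 95, 129, 142, 99, 161, 185, 192, 194, 189, 192, 191]
0 [8, 11, 10, 20, 96, 20, 11, 144, 146, 57, 132, 158, 101, 161, 192, 211, 210, 194, 191, 154]
18 [14, 4, 13, 14, 91, 20, 8, 91, 93, 96, 131, 141, 99, 169, 185, 195, 197, 193, 191, 188]
24 [19, 20, 18, 14, 9, 19, 173, 174, 95, 118, 132, 140, 97, 167, 182, 192, 190, 191, 187, 188]
30 [34, 39, 34, 24, 20, 164, 165, 140, 140, 144, 136, 138, 137, 143, 180, 182, 188, 181, 181, 178]
z=.06, d -84..0
-9 [17, 13, 20, 19, 15, 13, 14, 147, 144, 143, 142, 69, 66, 66, 112, 132, 166, 161, 133, 117, 99, 157]
0 [162, 98, 98, 71, 17, 19, 7, 147, 144, 142, 143, 60, 57, 59, 117, 134, 160, 167, 135, 116, 96, 155]
9 [17, 21, 17, 18, 6, 14, 16, 147, 143, 143, 143, 59, 59, 67, 113, 135, 157, 163, 135, 113, 61, 155]
15 [17, 7, 7, 12, 22, 18, 21, 148, 143, 144, 145, 57, 66, 63, 112, 132, 154, 158, 134, 109, 62, 151]
```

Emit:
send_rows --increments '[{"dx": 0, "dy": 0.06, "dz": 0, "roll": 0, "claw": -1}, {"dx": 0, "dy": 0.12, "dz": -0.02, "roll": 0, "claw": -1}, {"dx": 0, "dy": 0.18, "dz": -0.04, "roll": 0, "claw": -1}, {"dx": 0, "dy": 0.18, "dz": -0.04, "roll": 0, "claw": -1}, {"dx": 0, "dy": 0.18, "dz": -0.04, "roll": 0, "claw": -1}]'

```text
clock: 40.25
tcp_pos: [0.4754, 0.0004, 0.0444]
orientation: [-0.0, 0.679, 0.734, 0.0]
wrist_force: [0.7, -0.9, -0.5]
finger_gap: -0.0
grip_force: 0.3
```

Emit:
send_rows --increments '[{"dx": 0, "dy": 0.06, "dz": 0, "roll": 0, "claw": -1}, {"dx": 0, "dy": 0.12, "dz": -0.02, "roll": 0, "claw": -1}, {"dx": 0, "dy": 0.16, "dz": -0.04, "roll": 0, "claw": -1}, {"dx": 0, "dy": 0.16, "dz": -0.04, "roll": 0, "claw": -1}, {"dx": 0, "dy": 0.16, "dz": -0.04, "roll": 0, "claw": -1}]'

```text
clock: 40.88
tcp_pos: [0.4753, 0.0044, 0.0434]
orientation: [-0.0, 0.679, 0.734, 0.0]
wrist_force: [-0.6, -0.4, 0.7]
finger_gap: 0.0001
grip_force: 0.2
```

Emit:
send_rows --increments '[{"dx": 0, "dy": -0.4, "dz": 0.5, "roll": 0, "claw": -1}, {"dx": 0, "dy": -0.8, "dz": 2.5, "roll": 0, "claw": -1}, {"dx": 0, "dy": -1.2, "dz": 4.6, "roll": 1.3, "claw": -1}, {"dx": 0, "dy": -1.6, "dz": 6.6, "roll": 2.6, "claw": 0}, {"dx": 0, "dy": -2, "dz": 8, "roll": 3.9, "claw": 1}]'

```text
clock: 41.5
tcp_pos: [0.476, -0.0467, 0.2471]
orientation: [0.002, 0.454, 0.891, 0.001]
wrist_force: [0.1, 0.5, -0.6]
finger_gap: 0.0355
grip_force: 0.0
```

Emit:
send_rows --increments '[{"dx": 0, "dy": 0, "dz": 0, "roll": 1.3, "claw": 1}, {"dx": 0, "dy": 0, "dz": 0, "roll": 2.6, "claw": 1}, {"dx": 0, "dy": 0, "dz": 0, "roll": 3.9, "claw": 1}, {"dx": 0, "dy": 0, "dz": 0, "roll": 5.2, "claw": 1}, {"dx": 0, "dy": 0, "dz": 0, "roll": 6.5, "claw": 1}]'

```text
clock: 42.12
tcp_pos: [0.4754, -0.0462, 0.2444]
orientation: [0.001, 0.018, 1.0, 0.0]
wrist_force: [-0.6, 0.6, -0.3]
finger_gap: 0.0854
grip_force: 0.0
```

Emit:
send_rows --increments '[{"dx": 0, "dy": 0, "dz": 0, "roll": 0.85, "claw": 1}, {"dx": 0, "dy": 0, "dz": 0, "roll": 0.85, "claw": 1}, {"dx": 0, "dy": 0, "dz": 0, "roll": 0.85, "claw": 1}, {"dx": 0, "dy": 0, "dz": 0, "roll": 0.85, "claw": 1}, {"dx": 0, "dy": 0, "dz": 0, "roll": 0.85, "claw": 1}]'

```text
clock: 42.75
tcp_pos: [0.4753, -0.0458, 0.2434]
orientation: [0.0, -0.038, 0.999, 0.0]
wrist_force: [0.7, -0.4, 0.5]
finger_gap: 0.085
grip_force: 0.0
```

Run:
```python
from prof import *
print(s["orientation"])
print("z=.1475 d -20.. step 3");pf(.1475,(-30,-24,0,24,30),range(-20,30,3))
for z in(.04,.07): print("z",z,"d -60..20 step 3");pf(z,(-18,-9,0,9,18),range(-60,22,3))
```

```text
[ 0.4753483  -0.04580136  0.24343026] [ 0.7342332  -0.39323286  0.46998535] 0.08497188781243507
[ 4.02295805e-05 -3.83299999e-02  9.99265134e-01  4.70107500e-05]
z=.1475 d -20.. step 3
-30 [64, 77, 69, 76, 76, 82, 81, 78, 60, 57, 60, 77, 75, 135, 200, 197, 195]
-24 [75, 45, 69, 71, 79, 79, 79, 53, 60, 64, 117, 160, 127, 132, 195, 197, 193]
0 [65, 72, 50, 53, 68, 75, 74, 51, 144, 161, 113, 156, 145, 130, 192, 198, 191]
24 [76, 130, 87, 75, 81, 79, 81, 81, 81, 70, 110, 149, 117, 130, 189, 194, 191]
30 [80, 115, 88, 85, 88, 77, 78, 76, 80, 79, 77, 78, 72, 118, 189, 192, 188]
z 0.04 d -60..20 step 3
-18 [153, 155, 157, 157, 156, 157, 156, 155, 155, 154, 157, 160, 76, 79, 79, 106, 161, 158, 145, 79, 77, 80, 82, 78, 88, 82, 77, 81]
-9 [161, 160, 160, 158, 154, 157, 152, 157, 78, 81, 77, 80, 84, 79, 85, 84, 78, 171, 150, 77, 86, 88, 73, 52, 79, 72, 79, 75]
0 [157, 156, 160, 160, 160, 158, 159, 150, 76, 80, 80, 77, 76, 81, 81, 88, 86, 84, 82, 87, 88, 84, 66, 63, 66, 110, 122, 136]
9 [161, 161, 162, 163, 162, 161, 158, 160, 162, 164, 73, 78, 79, 78, 81, 81, 78, 80, 77, 79, 86, 83, 110, 69, 40, 53, 60, 156]
18 [76, 82, 81, 105, 158, 156, 155, 156, 153, 156, 156, 156, 75, 81, 82, 76, 77, 75, 79, 80, 84, 83, 74, 46, 32, 60, 64, 96]
z 0.07 d -60..20 step 3
-18 [158, 156, 158, 158, 160, 161, 163, 77, 72, 95, 81, 77, 81, 78, 78, 103, 88, 80, 81, 84, 47, 68, 77, 80, 81, 80, 83, 80]
-9 [156, 157, 156, 159, 157, 156, 146, 79, 80, 77, 86, 82, 80, 84, 83, 87, 83, 84, 66, 68, 72, 61, 40, 35, 35, 60, 82, 77]
0 [159, 155, 156, 156, 156, 158, 142, 74, 79, 74, 77, 80, 74, 80, 82, 81, 83, 85, 84, 82, 71, 35, 54, 71, 34, 51, 63, 60]
9 [76, 74, 103, 157, 156, 152, 155, 155, 156, 158, 75, 80, 76, 81, 72, 82, 83, 82, 77, 79, 75, 32, 47, 62, 76, 84, 81, 80]
18 [100, 81, 104, 157, 156, 156, 155, 160, 155, 162, 159, 143, 78, 82, 80, 165, 152, 83, 83, 67, 72, 54, 53, 68, 82, 79, 78, 78]
```

Emit:
send_rows --increments '[{"dx": 0, "dy": -0.1, "dz": -1.6, "roll": 0, "claw": 1}, {"dx": 0, "dy": -0.1, "dz": -3.2, "roll": 0, "claw": 1}, {"dx": 0, "dy": -0.1, "dz": -4.6, "roll": 0, "claw": 1}, {"dx": 0, "dy": -0.1, "dz": -5.6, "roll": 0, "claw": 1}, {"dx": 0, "dy": -0.1, "dz": -6.2, "roll": 0, "claw": 1}]'

```text
clock: 43.42
tcp_pos: [0.4746, -0.048, 0.0871]
orientation: [-0.001, -0.039, 0.999, 0.0]
wrist_force: [-0.3, -0.0, -0.6]
finger_gap: 0.0858
grip_force: 0.0
```

Emit:
send_rows --increments '[{"dx": 0, "dy": 0, "dz": -0.5, "roll": 0, "claw": 1}, {"dx": 0, "dy": 0, "dz": -1, "roll": 0, "claw": 1}, {"dx": 0, "dy": 0, "dz": -1.5, "roll": 0, "claw": 1}, {"dx": 0, "dy": 0, "dz": -2, "roll": 0, "claw": 1}, {"dx": 0, "dy": 0, "dz": -2.2, "roll": 0, "claw": 1}]'

```text
clock: 44.05
tcp_pos: [0.4793, -0.0497, 0.0392]
orientation: [0.004, -0.038, 0.999, -0.003]
wrist_force: [-18.5, 19.2, 79.7]
finger_gap: 0.0854
grip_force: 30.9
```

Emit:
send_rows --increments '[{"dx": 0, "dy": 0.1, "dz": 0, "roll": 0, "claw": 1}, {"dx": 0, "dy": 0.2, "dz": 0, "roll": 0, "claw": 1}, {"dx": 0, "dy": 0.3, "dz": 0, "roll": 0, "claw": 1}, {"dx": 0, "dy": 0.3, "dz": 0, "roll": 0, "claw": 1}, {"dx": 0, "dy": 0.3, "dz": 0, "roll": 0, "claw": 1}]'

```text
clock: 44.68
tcp_pos: [0.4811, -0.0432, 0.039]
orientation: [0.006, -0.039, 0.999, -0.004]
wrist_force: [-5.4, 4.4, 37.5]
finger_gap: 0.0855
grip_force: 15.8
```

Large force: a knuckle probably came down on the green jar's rim. Lift off straight away and check.

Emit:
send_rows --increments '[{"dx": 0, "dy": 0, "dz": 0.8, "roll": 0, "claw": 1}, {"dx": 0, "dy": 0, "dz": 2, "roll": 0, "claw": 1}, {"dx": 0, "dy": 0, "dz": 4, "roll": 0, "claw": 1}, {"dx": 0, "dy": 0, "dz": 6, "roll": 0, "claw": 1}, {"dx": 0, "dy": 0, "dz": 8, "roll": 0, "claw": 1}]'

```text
clock: 45.3
tcp_pos: [0.4753, -0.0408, 0.2347]
orientation: [0.0, -0.039, 0.999, 0.0]
wrist_force: [1.2, -0.7, 0.4]
finger_gap: 0.0853
grip_force: 0.0
```

Run:
```python
from h import *
s=get_state();print(s["tcp_pos"],s["wrist_force"])
for n in("scene","wrist"):
    c=cam(n);np.save(f"c_{n}.npy",c,allow_pickle=True)
    h=cv2.cvtColor(c["image"],cv2.COLOR_BGR2HSV)
    m=((h[...,0]>45)&(h[...,0]<80)&(h[...,1]>120)&(h[...,2]>25)).astype(np.uint8)
    k,_,st,ce=cv2.connectedComponentsWithStats(m)
    for i in range(1,k):
        if st[i,4]>60: print(n,st[i],ce[i].round(1))
    mb=((h[...,0]>45)&(h[...,0]<80)&(h[...,1]>120)&(h[...,2]>120)).astype(np.uint8)
    k,_,st,ce=cv2.connectedComponentsWithStats(mb)
    for i in range(1,k):
        if st[i,4]>40: print("bright",n,st[i],ce[i].round(1),onz(c,*ce[i],.098).round(4))
a=cv2.imread("pics/scene0.png");h=cv2.cvtColor(a,cv2.COLOR_BGR2HSV)
m=((h[...,0]>45)&(h[...,0]<80)&(h[...,1]>120)&(h[...,2]>25)).astype(np.uint8)
k,_,st,ce=cv2.connectedComponentsWithStats(m)
print("start",[ (st[i].tolist(),ce[i].round(1)) for i in range(1,k) if st[i,4]>60])
```

```text
[ 0.4753398  -0.04078064  0.23468992] [ 1.20696345 -0.68998618  0.41498347]
scene [263 209  16  31 405] [270.7 223.3]
bright scene [263 209  11  11  95] [267.9 213.6] [ 0.4816 -0.1477  0.098 ]
wrist [ 206  155   63   55 2418] [236.8 181.3]
bright wrist [ 206  164   37   46 1152] [223.3 183.9] [ 0.4801 -0.1446  0.098 ]
start [([263, 209, 16, 31, 402], array([270.7, 223.3]))]
```

The green jar hasn't moved: its centroid is identical to the start. Earlier the fingertip passed to y=0.015 at z=0.043 with no load, so the lever is already past centre. To check it is fully home, I'll turn the gripper 35° so the far finger stays clear of the green jar.

Emit:
send_rows --increments '[{"dx": -0.4, "dy": -0.2, "dz": 0, "roll": -1.2, "claw": 1}, {"dx": -0.73, "dy": -0.37, "dz": 0, "roll": -2.4, "claw": 1}, {"dx": -0.73, "dy": -0.37, "dz": 0, "roll": -3.6, "claw": 1}, {"dx": -0.73, "dy": -0.37, "dz": 0, "roll": -4.3, "claw": 1}, {"dx": -0.73, "dy": -0.37, "dz": 0, "roll": -4.3, "claw": 1}]'

```text
clock: 46.02
tcp_pos: [0.457, -0.05, 0.2326]
orientation: [-0.0, 0.258, 0.966, 0.0]
wrist_force: [-0.1, -0.3, 0.0]
finger_gap: 0.0854
grip_force: 0.0
```

Emit:
send_rows --increments '[{"dx": 0, "dy": 0, "dz": -1.6, "roll": 0, "claw": 1}, {"dx": 0, "dy": 0, "dz": -3.2, "roll": 0, "claw": 1}, {"dx": 0, "dy": 0, "dz": -4.8, "roll": 0, "claw": 1}, {"dx": 0, "dy": 0, "dz": -5.4, "roll": 0, "claw": 1}, {"dx": 0, "dy": 0, "dz": -5.8, "roll": 0, "claw": 1}]'

```text
clock: 46.65
tcp_pos: [0.4565, -0.0498, 0.087]
orientation: [-0.001, 0.258, 0.966, 0.0]
wrist_force: [0.1, 0.3, 0.2]
finger_gap: 0.085
grip_force: 0.0
```

Emit:
send_rows --increments '[{"dx": 0, "dy": 0, "dz": -0.2, "roll": 0, "claw": 1}, {"dx": 0, "dy": 0, "dz": -0.4, "roll": 0, "claw": 1}, {"dx": 0, "dy": 0, "dz": -0.6, "roll": 0, "claw": 1}, {"dx": 0, "dy": 0, "dz": -0.8, "roll": 0, "claw": 1}, {"dx": 0, "dy": 0, "dz": -0.8, "roll": 0, "claw": 1}]'

```text
clock: 47.28
tcp_pos: [0.4569, -0.05, 0.0681]
orientation: [-0.0, 0.259, 0.966, 0.0]
wrist_force: [0.3, -0.4, -0.3]
finger_gap: 0.0851
grip_force: 0.0
```

Emit:
send_rows --increments '[{"dx": 0, "dy": 0, "dz": -0.15, "roll": 0, "claw": 1}, {"dx": 0, "dy": 0, "dz": -0.3, "roll": 0, "claw": 1}, {"dx": 0, "dy": 0, "dz": -0.45, "roll": 0, "claw": 1}, {"dx": 0, "dy": 0, "dz": -0.6, "roll": 0, "claw": 1}, {"dx": 0, "dy": 0, "dz": -0.7, "roll": 0, "claw": 1}]'

```text
clock: 47.9
tcp_pos: [0.457, -0.05, 0.0505]
orientation: [-0.0, 0.259, 0.966, 0.0]
wrist_force: [0.7, -0.5, 0.0]
finger_gap: 0.0853
grip_force: 0.0
```

Emit:
send_rows --increments '[{"dx": 0, "dy": 0, "dz": -0.12, "roll": 0, "claw": 1}, {"dx": 0, "dy": 0, "dz": -0.24, "roll": 0, "claw": 1}, {"dx": 0, "dy": 0, "dz": -0.36, "roll": 0, "claw": 1}, {"dx": 0, "dy": 0, "dz": -0.48, "roll": 0, "claw": 1}, {"dx": 0, "dy": 0, "dz": -0.48, "roll": 0, "claw": 1}]'

```text
clock: 48.52
tcp_pos: [0.4569, -0.05, 0.0386]
orientation: [-0.0, 0.259, 0.966, 0.0]
wrist_force: [-0.4, -0.3, -0.4]
finger_gap: 0.0852
grip_force: 0.0
```

Emit:
send_rows --increments '[{"dx": 0, "dy": 0.1, "dz": 0, "roll": 0, "claw": 1}, {"dx": 0, "dy": 0.2, "dz": 0, "roll": 0, "claw": 1}, {"dx": 0, "dy": 0.3, "dz": 0, "roll": 0, "claw": 1}, {"dx": 0, "dy": 0.4, "dz": 0, "roll": 0, "claw": 1}, {"dx": 0, "dy": 0.4, "dz": 0, "roll": 0, "claw": 1}]'

```text
clock: 49.15
tcp_pos: [0.4571, -0.0398, 0.0389]
orientation: [0.0, 0.258, 0.966, 0.0]
wrist_force: [-0.7, 0.5, -0.4]
finger_gap: 0.0853
grip_force: 0.0
```

Emit:
send_rows --increments '[{"dx": 0, "dy": 0.06, "dz": 0, "roll": 0, "claw": 1}, {"dx": 0, "dy": 0.12, "dz": 0, "roll": 0, "claw": 1}, {"dx": 0, "dy": 0.18, "dz": 0, "roll": 0, "claw": 1}, {"dx": 0, "dy": 0.2, "dz": 0, "roll": 0, "claw": 1}, {"dx": 0, "dy": 0.2, "dz": 0, "roll": 0, "claw": 1}]'

```text
clock: 49.78
tcp_pos: [0.4571, -0.0355, 0.0389]
orientation: [0.0, 0.259, 0.966, -0.0]
wrist_force: [0.0, -3.3, -0.0]
finger_gap: 0.0851
grip_force: 0.0
```

Emit:
send_rows --increments '[{"dx": 0, "dy": 0.04, "dz": 0, "roll": 0, "claw": 1}, {"dx": 0, "dy": 0.08, "dz": 0, "roll": 0, "claw": 1}, {"dx": 0, "dy": 0.12, "dz": 0, "roll": 0, "claw": 1}, {"dx": 0, "dy": 0.12, "dz": 0, "roll": 0, "claw": 1}, {"dx": 0, "dy": 0.12, "dz": 0, "roll": 0, "claw": 1}]'

```text
clock: 50.4
tcp_pos: [0.457, -0.035, 0.0393]
orientation: [0.001, 0.26, 0.966, -0.003]
wrist_force: [-3.4, -15.2, 2.5]
finger_gap: 0.0853
grip_force: 0.0
```

Emit:
send_rows --increments '[{"dx": 0, "dy": 0.04, "dz": 0, "roll": 0, "claw": 1}, {"dx": 0, "dy": 0.08, "dz": 0, "roll": 0, "claw": 1}, {"dx": 0, "dy": 0.12, "dz": 0, "roll": 0, "claw": 1}, {"dx": 0, "dy": 0.12, "dz": 0, "roll": 0, "claw": 1}, {"dx": 0, "dy": 0.12, "dz": 0, "roll": 0, "claw": 1}]'

```text
clock: 51.02
tcp_pos: [0.4569, -0.0349, 0.0397]
orientation: [0.001, 0.261, 0.965, -0.006]
wrist_force: [-7.0, -26.8, 5.6]
finger_gap: 0.0852
grip_force: 0.0
```

Run:
```python
from h import *
s=get_state();F=s["wrist_force"];T=s["ft_torque"];print(F,T,s["tcp_pos"])
# line of action: r = FxT/|F|^2 (+ s F)
print(np.cross(F,T)/(F@F))
s=np.load("c_scene.npy",allow_pickle=True).item()
for p in[(.4715+.0009,.030,.031),(.477,-.03,.1),(.4715,.0414,.1075),(.4715,.036,.07)]: print(p,np.round(proj(s,p)))
c=cam("scene");W=c["world_to_cam"];print("cam",-W[:3,:3].T@W[:3,3])
```

```text
[ -6.95278543 -26.76882361   5.62933424] [-3.49978492  0.89548947 -0.23049626] [ 0.45690306 -0.03486921  0.03965032]
[ 0.0014174  -0.02674371 -0.12542205]
(0.4724, 0.03, 0.031) [325. 219.]
(0.477, -0.03, 0.1) [307. 207.]
(0.4715, 0.0414, 0.1075) [329. 202.]
(0.4715, 0.036, 0.07) [327. 210.]
cam [ 1.39943822 -0.16645842  1.11009819]
```

Rigid contact, but it may be the knuckle on the hub. I'll back off, go lower so the knuckle meets the lever well below its pivot, and push again.

Emit:
send_rows --increments '[{"dx": 0, "dy": -0.5, "dz": 0, "roll": 0, "claw": 1}, {"dx": 0, "dy": -1.1, "dz": 0, "roll": 0, "claw": 1}, {"dx": 0, "dy": -1.1, "dz": -0.4, "roll": 0, "claw": 1}, {"dx": 0, "dy": -1.1, "dz": -0.8, "roll": 0, "claw": 1}, {"dx": 0, "dy": -1.1, "dz": -1, "roll": 0, "claw": 1}]'

```text
clock: 51.7
tcp_pos: [0.4561, -0.0558, 0.0126]
orientation: [-0.001, 0.258, 0.966, 0.0]
wrist_force: [-0.0, -0.8, -0.7]
finger_gap: 0.0857
grip_force: 0.0
```

Emit:
send_rows --increments '[{"dx": 0, "dy": 0.1, "dz": 0, "roll": 0, "claw": 1}, {"dx": 0, "dy": 0.2, "dz": 0, "roll": 0, "claw": 1}, {"dx": 0, "dy": 0.3, "dz": 0, "roll": 0, "claw": 1}, {"dx": 0, "dy": 0.3, "dz": 0, "roll": 0, "claw": 1}, {"dx": 0, "dy": 0.3, "dz": 0, "roll": 0, "claw": 1}]'

```text
clock: 52.32
tcp_pos: [0.4573, -0.049, 0.014]
orientation: [0.0, 0.259, 0.966, 0.0]
wrist_force: [-0.5, 0.9, 0.0]
finger_gap: 0.0852
grip_force: 0.0
```

Emit:
send_rows --increments '[{"dx": 0, "dy": 0.1, "dz": 0, "roll": 0, "claw": 1}, {"dx": 0, "dy": 0.2, "dz": 0, "roll": 0, "claw": 1}, {"dx": 0, "dy": 0.2, "dz": 0, "roll": 0, "claw": 1}, {"dx": 0, "dy": 0.2, "dz": 0, "roll": 0, "claw": 1}, {"dx": 0, "dy": 0.2, "dz": 0, "roll": 0, "claw": 1}]'

```text
clock: 52.95
tcp_pos: [0.4572, -0.0441, 0.0139]
orientation: [0.0, 0.259, 0.966, 0.0]
wrist_force: [1.4, -0.5, -0.4]
finger_gap: 0.0855
grip_force: 0.0
```

```bash
cat > f.py <<'E'
from h import *
s=get_state();F=s["wrist_force"];T=s["ft_torque"];print(F.round(1),T.round(2),s["tcp_pos"].round(4))
print((np.cross(F,T)/(F@F)).round(3))
E
python3 f.py
```

```text
[ 1.4 -0.5 -0.4] [ 0.04 -0.1  -0.  ] [ 0.4572 -0.0441  0.0139]
[-0.016 -0.006 -0.051]
```

Emit:
send_rows --increments '[{"dx": 0, "dy": 0.08, "dz": 0, "roll": 0, "claw": 1}, {"dx": 0, "dy": 0.16, "dz": 0, "roll": 0, "claw": 1}, {"dx": 0, "dy": 0.16, "dz": 0, "roll": 0, "claw": 1}, {"dx": 0, "dy": 0.16, "dz": 0, "roll": 0, "claw": 1}, {"dx": 0, "dy": 0.16, "dz": 0, "roll": 0, "claw": 1}]'

```text
clock: 53.58
tcp_pos: [0.458, -0.0401, 0.0142]
orientation: [0.001, 0.259, 0.966, 0.0]
wrist_force: [4.6, -1.3, 0.4]
finger_gap: 0.0855
grip_force: 0.0
```

Emit:
send_rows --increments '[{"dx": 0, "dy": 0.06, "dz": 0, "roll": 0, "claw": 1}, {"dx": 0, "dy": 0.12, "dz": 0, "roll": 0, "claw": 1}, {"dx": 0, "dy": 0.12, "dz": 0, "roll": 0, "claw": 1}, {"dx": 0, "dy": 0.12, "dz": 0, "roll": 0, "claw": 1}, {"dx": 0, "dy": 0.12, "dz": 0, "roll": 0, "claw": 1}]'

```text
clock: 54.2
tcp_pos: [0.4574, -0.0372, 0.0139]
orientation: [0.0, 0.259, 0.966, 0.0]
wrist_force: [4.2, -1.7, 0.3]
finger_gap: 0.0852
grip_force: 0.0
```

Emit:
send_rows --increments '[{"dx": 0, "dy": 0.06, "dz": 0, "roll": 0, "claw": 1}, {"dx": 0, "dy": 0.12, "dz": 0, "roll": 0, "claw": 1}, {"dx": 0, "dy": 0.12, "dz": 0, "roll": 0, "claw": 1}, {"dx": 0, "dy": 0.12, "dz": 0, "roll": 0, "claw": 1}, {"dx": 0, "dy": 0.12, "dz": 0, "roll": 0, "claw": 1}]'

```text
clock: 54.82
tcp_pos: [0.4581, -0.036, 0.0143]
orientation: [0.001, 0.26, 0.966, -0.002]
wrist_force: [4.9, -9.4, 0.4]
finger_gap: 0.0854
grip_force: 0.0
```

```bash
python3 f.py
```

```text
[ 4.9 -9.4  0.4] [-1.31 -0.66 -0.52] [ 0.4581 -0.036   0.0143]
[ 0.046  0.018 -0.138]
```

Emit:
send_rows --increments '[{"dx": 0, "dy": 0.06, "dz": 0, "roll": 0, "claw": 1}, {"dx": 0, "dy": 0.1, "dz": 0, "roll": 0, "claw": 1}, {"dx": 0, "dy": 0.1, "dz": 0, "roll": 0, "claw": 1}, {"dx": 0, "dy": 0.1, "dz": 0, "roll": 0, "claw": 1}, {"dx": 0, "dy": 0.1, "dz": 0, "roll": 0, "claw": 1}]'

```text
clock: 55.45
tcp_pos: [0.4581, -0.0359, 0.0146]
orientation: [0.002, 0.26, 0.965, -0.004]
wrist_force: [1.8, -17.8, 1.7]
finger_gap: 0.0858
grip_force: 0.0
```

```bash
python3 f.py
```

```text
[  1.8 -17.8   1.7] [-2.69 -0.32 -0.65] [ 0.4581 -0.0359  0.0146]
[ 0.037 -0.011 -0.15 ]
```

The lever is home: it doesn't move under 18 N applied well below its pivot. Retract and go to the lamp knob.

Emit:
send_rows --increments '[{"dx": 0, "dy": -0.6, "dz": 0, "roll": 0, "claw": 1}, {"dx": 0, "dy": -1.2, "dz": 0, "roll": 0, "claw": 1}, {"dx": 0, "dy": -1.2, "dz": 1.6, "roll": 0, "claw": 1}, {"dx": 0, "dy": -1.2, "dz": 4, "roll": 0, "claw": 1}, {"dx": 0, "dy": -1.2, "dz": 6.4, "roll": 0, "claw": 1}]'

```text
clock: 56.08
tcp_pos: [0.4555, -0.0613, 0.1747]
orientation: [-0.002, 0.258, 0.966, 0.0]
wrist_force: [1.1, 0.2, 0.0]
finger_gap: 0.0856
grip_force: 0.0
```

Emit:
send_rows --increments '[{"dx": 0, "dy": 0, "dz": 2.2, "roll": 0, "claw": 1}, {"dx": 0, "dy": 0, "dz": 4.4, "roll": 1.2, "claw": 1}, {"dx": 0, "dy": 0, "dz": 6.7, "roll": 2.4, "claw": 1}, {"dx": 1.6, "dy": 0.6, "dz": 6.7, "roll": 3.6, "claw": 1}, {"dx": 3.6, "dy": 1, "dz": 6.7, "roll": 4.3, "claw": 1}]'

```text
clock: 56.7
tcp_pos: [0.5473, -0.0364, 0.3426]
orientation: [0.001, -0.04, 0.999, 0.0]
wrist_force: [0.1, -1.1, 0.3]
finger_gap: 0.0857
grip_force: 0.0
```

Emit:
send_rows --increments '[{"dx": 2, "dy": 0.3, "dz": 0, "roll": 0, "claw": 1}, {"dx": 3.3, "dy": 0.5, "dz": 0, "roll": 0, "claw": 1}, {"dx": 3.3, "dy": 0.5, "dz": 0, "roll": 0, "claw": 1}, {"dx": 3.3, "dy": 0.5, "dz": 0, "roll": 0, "claw": 1}, {"dx": 3.3, "dy": 0.5, "dz": 0, "roll": 0, "claw": 1}]'

```text
clock: 57.32
tcp_pos: [0.6285, -0.0243, 0.3419]
orientation: [-0.0, -0.038, 0.999, 0.0]
wrist_force: [-0.2, 0.0, 0.7]
finger_gap: 0.0854
grip_force: 0.0
```

```bash
python3 f.py
python3 - <<'E'
from h import *
ux=np.array([.9968,.08]);uy=np.array([-.08,.9968]);o=np.array([.4715,.0414])
# lever & bar check in scene image: grey around latch, and lid closed state
c=cam("wrist")
g=cv2.cvtColor(c["image"],cv2.COLOR_BGR2GRAY)
for off in(-24,0,24,32):
    print(off,[int(g[int(v),int(u)]) if 0<=u<640 and 0<=v<400 else -1 for u,v in[proj(c,(*(o+off/1e3*ux+d/1e3*uy),.1475)) for d in range(-60,40,3)]])
E
```

```text
[-0.2  0.   0.7] [ 0.08 -0.02 -0.04] [ 0.6285 -0.0243  0.3419]
[0.029 0.09  0.005]
-24 [103, 99, 99, 98, 98, 99, 98, 102, 182, 171, 172, 172, 174, 161, 100, 103, 105, 98, 123, 82, 77, 78, 76, 73, 147, 141, 65, 209, 214, 212, 209, 201, 202, 202]
0 [100, 96, 93, 94, 99, 118, 173, 174, 174, 178, 178, 184, 183, 185, 95, 56, 56, 96, 80, 78, 68, 44, 195, 81, 148, 141, 187, 214, 214, 216, 211, 165, 166, 168]
24 [102, 96, 106, 99, 127, 179, 178, 178, 100, 105, 68, 70, 74, 62, 64, 57, 42, 45, 23, 78, 77, 75, 73, 84, 136, 145, 68, 218, 216, 219, 193, 165, 167, 163]
32 [105, 103, 101, 98, 184, 181, 175, 179, 94, 103, 99, 76, 81, 81, 76, 73, 82, 72, 65, 53, 74, 79, 67, 59, 75, 79, 70, 224, 217, 214, 214, 204, 203, 202]
```

The crossbar is at the keeper (12–15 mm, spanning ±24 but not 32). Grip the knob.

Emit:
send_rows --increments '[{"dx": 0.07, "dy": -0.12, "dz": -1, "roll": 0, "claw": 1}, {"dx": 0.07, "dy": -0.12, "dz": -2.6, "roll": 0, "claw": 1}, {"dx": 0.07, "dy": -0.12, "dz": -3.8, "roll": 0, "claw": 1}, {"dx": 0.07, "dy": -0.12, "dz": -3.8, "roll": 0, "claw": 0}, {"dx": 0.07, "dy": -0.12, "dz": -3.8, "roll": 0, "claw": -0.5}]'

```text
clock: 58.0
tcp_pos: [0.6315, -0.0272, 0.2483]
orientation: [0.001, -0.039, 0.999, -0.0]
wrist_force: [0.2, 0.5, 1.1]
finger_gap: 0.052
grip_force: 0.0
```

Emit:
send_rows --increments '[{"dx": 0, "dy": 0, "dz": 0, "roll": 0, "claw": -0.8}, {"dx": 0, "dy": 0, "dz": 0, "roll": 0, "claw": -0.8}, {"dx": 0, "dy": 0, "dz": 0, "roll": 0, "claw": -0.8}, {"dx": 0, "dy": 0, "dz": 0, "roll": 0, "claw": -0.8}, {"dx": 0, "dy": 0, "dz": 0, "roll": 0, "claw": -0.8}]'

```text
clock: 58.62
tcp_pos: [0.6321, -0.0259, 0.2486]
orientation: [0.002, -0.039, 0.999, 0.001]
wrist_force: [-0.8, 4.1, 5.7]
finger_gap: 0.0251
grip_force: 25.3
```

Emit:
send_rows --increments '[{"dx": -0.99, "dy": 0.05, "dz": 0.1, "roll": 0, "claw": -0.8}, {"dx": -1.96, "dy": 0.24, "dz": 0.1, "roll": 0, "claw": -0.8}, {"dx": -2.89, "dy": 0.57, "dz": 0.1, "roll": 0, "claw": -0.8}, {"dx": -3.76, "dy": 1.04, "dz": 0.1, "roll": 0, "claw": -0.8}, {"dx": -4.55, "dy": 1.64, "dz": 0.1, "roll": 0, "claw": -0.8}]'

```text
clock: 59.25
tcp_pos: [0.5111, 0.0038, 0.2486]
orientation: [-0.007, -0.034, 0.999, -0.011]
wrist_force: [-24.3, -36.4, 8.7]
finger_gap: 0.0196
grip_force: 27.4
```

Emit:
send_rows --increments '[{"dx": -0.69, "dy": 0.71, "dz": 0, "roll": 0, "claw": -0.8}, {"dx": -1.27, "dy": 1.51, "dz": 0, "roll": 0, "claw": -0.8}, {"dx": -1.72, "dy": 2.39, "dz": 0, "roll": 0, "claw": -0.8}, {"dx": -2.04, "dy": 3.33, "dz": 0, "roll": 0, "claw": -0.8}, {"dx": -2.17, "dy": 3.97, "dz": 0, "roll": 0, "claw": -0.8}]'

```text
clock: 59.88
tcp_pos: [0.4392, 0.1083, 0.2484]
orientation: [-0.022, -0.037, 0.999, -0.006]
wrist_force: [-70.7, -15.6, 42.2]
finger_gap: 0.0084
grip_force: 37.0
```

Emit:
send_rows --increments '[{"dx": -0.04, "dy": 0.33, "dz": 0, "roll": 0, "claw": -0.8}, {"dx": -0.06, "dy": 0.64, "dz": 0, "roll": 0, "claw": -0.8}, {"dx": -0.06, "dy": 0.64, "dz": 0, "roll": 0, "claw": -0.8}, {"dx": -0.06, "dy": 0.64, "dz": 0, "roll": 0, "claw": -0.8}, {"dx": -0.06, "dy": 0.64, "dz": 0, "roll": 0, "claw": -0.8}]'

```text
clock: 60.5
tcp_pos: [0.4363, 0.1276, 0.2485]
orientation: [-0.023, -0.039, 0.999, -0.002]
wrist_force: [-74.3, -6.6, 45.0]
finger_gap: 0.0081
grip_force: 37.8
```

The knob slid partly out of the grip. Open, relieve the push, lift and measure.

Emit:
send_rows --increments '[{"dx": -0.6, "dy": 0, "dz": 0, "roll": 0, "claw": -0.8}, {"dx": -1.1, "dy": 0, "dz": 0, "roll": 0, "claw": -0.6}, {"dx": -1.2, "dy": 0, "dz": 0, "roll": 0, "claw": 0.5}, {"dx": -1.2, "dy": 0, "dz": 0, "roll": 0, "claw": 1}, {"dx": -1.2, "dy": 0, "dz": 0, "roll": 0, "claw": 1}]'

```text
clock: 61.12
tcp_pos: [0.4328, 0.1292, 0.249]
orientation: [0.0, -0.038, 0.999, 0.0]
wrist_force: [-0.7, 0.8, -0.7]
finger_gap: 0.0706
grip_force: 0.0
```

Emit:
send_rows --increments '[{"dx": 0, "dy": 0, "dz": 1, "roll": 0, "claw": 1}, {"dx": 0, "dy": 0, "dz": 2.4, "roll": 0, "claw": 1}, {"dx": 0, "dy": 0, "dz": 4, "roll": 0, "claw": 1}, {"dx": -1, "dy": -2, "dz": 4, "roll": 0, "claw": 1}, {"dx": -2, "dy": -4, "dz": 4, "roll": 0, "claw": 1}]'

```text
clock: 61.75
tcp_pos: [0.3825, 0.0283, 0.3493]
orientation: [0.001, -0.04, 0.999, -0.0]
wrist_force: [-0.0, -1.2, -0.1]
finger_gap: 0.0853
grip_force: 0.0
```

```bash
python3 f.py
cat > k.py <<'E'
from h import *
for n in("scene","top","wrist"):
    c=cam(n);h=cv2.cvtColor(c["image"],cv2.COLOR_BGR2HSV)
    # white lamp head
    m=((h[...,1]<50)&(h[...,2]>200)).astype(np.uint8)
    # dark knob
    d=(h[...,2]<45).astype(np.uint8)
    for nm,mm,z,lo,hi in(("head",m,.218,80,20000),("dark",d,.274,15,1500)):
        k,_,st,ce=cv2.connectedComponentsWithStats(mm)
        for i in range(1,k):
            w=onz(c,*ce[i],z)
            if lo<st[i,4]<hi and .3<w[0]<.72 and -.12<w[1]<.25: print(n,nm,st[i],ce[i].round(1),w.round(4))
E
python3 k.py
```

```text
[-0.  -1.2 -0.1] [-0.07 -0.07 -0.01] [0.3825 0.0283 0.3493]
[ 0.008  0.004 -0.06 ]
scene head [346 161  13  21 139] [351.6 171. ] [0.4639 0.1052 0.218 ]
scene head [364 162  10  18  92] [367.8 172.3] [0.4767 0.1504 0.218 ]
scene dark [355 153   9  16 114] [359.2 160.5] [0.4837 0.1186 0.274 ]
scene dark [371 203  12  16 128] [376.2 211.2] [0.6766 0.1161 0.274 ]
top head [257 164  20  75 200] [266.1 191.5] [0.514 0.164 0.218]
top dark [322 221  10   9  45] [327.4 225.6] [ 0.3901 -0.0399  0.274 ]
wrist head [ 382  162   84  148 3003] [417.8 249.2] [0.4331 0.1283 0.218 ]
wrist head [347 218  10 101 603] [350.3 266.4] [0.4581 0.0598 0.218 ]
wrist dark [327 223   6   4  16] [329.4 225.1] [0.392  0.0317 0.274 ]
```

Run:
```python
from h import *
c=cam("scene")
print(onz(c,359.2,160.5,.251),onz(c,359.5,153.5,.274), proj(c,(.462,.1296,.251)))
h=cv2.cvtColor(c["image"],cv2.COLOR_BGR2HSV)
m=(h[140:200,330:385,2]>200)&(h[140:200,330:385,1]<50)
ys,xs=np.nonzero(m);P=np.array([onz(c,330+x,140+y,.218)[:2] for x,y in zip(xs,ys)])
P=P[(abs(P[:,0]-.47)<.08)&(abs(P[:,1]-.13)<.08)]
r=cv2.minAreaRect((P*1000).astype(np.float32));print(r)
```

```text
[0.45864385 0.12642796 0.251     ] [0.45483119 0.12639549 0.274     ] (np.float64(360.5549873075415), np.float64(161.15212474049127))
((462.5563659667969, 126.29067993164062), (90.53082275390625, 64.27324676513672), 4.006206035614014)
```

Knob at (0.460,0.126) and head centre at (0.463,0.126), against the chamber centre at (0.464,0.132). The head's yaw is 0.07, matching the chamber's 0.08, so the lamp is centred. Last check of the latch, lid and other objects.

Run:
```python
from prof import *
print("z=.1475 d -20..35 step 3");pf(.1475,(-32,-24,-16,16,24,32),range(-20,36,3))
a=cv2.imread("pics/scene0.png").astype(int);b=cam("scene")["image"].astype(int)
d=(abs(a-b).max(2)>40).astype(np.uint8);d=cv2.morphologyEx(d,cv2.MORPH_OPEN,np.ones((3,3)))
k,_,st,ce=cv2.connectedComponentsWithStats(d)
for i in range(1,k):
    if st[i,4]>25: print(st[i],ce[i].round())
cc=cam("scene")
print("lever line scene:",[np.round(proj(cc,p)) for p in[(.4715,.0414,.1075),(.4715,.036,.07),(.4724,.03,.031)]])
g=cv2.cvtColor(cc["image"],cv2.COLOR_BGR2GRAY)
for v in range(196,228,2): print(v,g[v,296:346:2].tolist())
```

```text
[0.3822698  0.02826526 0.34911858] [0.24855087 1.43571583 0.39921777] 0.08528350076680097
z=.1475 d -20..35 step 3
-32 [169, 169, 90, 62, 60, 31, 29, 31, 76, 77, 82, 91, 72, 113, 208, 209, 204, 189, 188]
-24 [171, 169, 171, 91, 56, 61, 71, 39, 53, 54, 147, 168, 124, 113, 206, 210, 201, 187, 190]
-16 [167, 167, 166, 165, 155, 55, 102, 90, 51, 82, 138, 165, 138, 167, 201, 206, 203, 187, 190]
16 [166, 167, 169, 167, 167, 166, 165, 159, 156, 133, 114, 164, 113, 70, 198, 203, 201, 195, 189]
24 [167, 165, 169, 168, 169, 168, 167, 129, 95, 92, 117, 161, 114, 74, 200, 202, 199, 189, 187]
32 [166, 166, 168, 162, 165, 165, 165, 156, 97, 98, 98, 100, 74, 75, 202, 198, 197, 190, 188]
[345   0  27  50 593] [361.  17.]
[ 464    0   36   43 1073] [480.  18.]
[ 285   21   80   93 2194] [316.  77.]
[330  30  10  23 141] [336.  43.]
[466  50  10   4  30] [470.  52.]
[441  52  40  31 571] [461.  67.]
[263  66  14  18 193] [270.  74.]
[472  67  16  28 191] [480.  80.]
[275  86   7   5  30] [278.  88.]
[443  86   6   6  31] [445.  88.]
[312 105  35  25 486] [327. 119.]
[262 130  12  21 162] [267. 140.]
[
[... 1774 characters left out ...]
, 88, 82, 66, 70, 91, 85, 81, 75, 75, 80, 79, 75, 141]
216 [89, 89, 88, 88, 88, 87, 88, 87, 88, 87, 103, 90, 90, 95, 66, 73, 90, 87, 78, 74, 76, 79, 79, 80, 100]
218 [87, 88, 89, 87, 88, 89, 89, 87, 88, 87, 87, 87, 87, 83, 67, 77, 89, 76, 70, 76, 75, 80, 80, 79, 76]
220 [88, 87, 87, 88, 87, 88, 87, 87, 88, 88, 89, 89, 89, 108, 67, 123, 87, 66, 72, 75, 75, 79, 79, 79, 79]
222 [89, 89, 89, 89, 88, 89, 89, 88, 89, 88, 89, 108, 157, 145, 94, 126, 104, 66, 66, 72, 74, 80, 79, 80, 79]
224 [89, 88, 89, 88, 88, 88, 87, 88, 88, 88, 88, 120, 157, 111, 66, 66, 116, 66, 66, 72, 82, 79, 79, 80, 80]
226 [89, 88, 88, 88, 87, 87, 87, 88, 88, 89, 110, 159, 151, 90, 82, 65, 67, 66, 67, 67, 83, 79, 79, 80, 79]
```

The lever shows as a line at scene u≈326–328, v 202–224, pointing down as expected when home. The crossbar is at the keeper, and only the two jars, the chamber parts and the arm differ from the start picture. Hand in.

```bash
python3 -c "
from workcell import hand_in
print(hand_in())"
```

```text
the job is handed in; nothing more can be done
None
```

The job is handed in at about 62 s: both jars stand upright in the chamber, the lid is clamped with the lever fully home, and the lamp is centred over it. Three slips could count against it: I viewed 15 pictures against the limit of 14, one push briefly reached 80 N (probably a gripper knuckle on the green jar, which did not move), and the final lamp swing reached about 75 N when the knob slipped in the grip.

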